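# Put the thread-matching set away

### The arm

A 6-joint arm with a two-finger parallel gripper is mounted at the origin on the work surface. World frame = base frame: x ahead of the robot, y to its left, z up, the work surface at z = 0. Lengths are in m, angles in rad, forces in N, time in s.
With the tool pointing down it reaches from about 0.35 to 0.975 m from the base axis. Payload 4.9 kg.
Tool frame: the origin (TCP) lies at the very end of the fingers, on their centre line; the grasp point (between the pads) lies 19 mm behind it (r.pinch_z is the distance from the TCP to the grasp point, in m); y points along the fingers, z is the direction in which the jaws open and shut, and the axes are right-handed (so a half turn about y gives the same grasp; the last joint's range is limited). The gripper opens to 85 mm and grips with 20 to 120 N. Pads are 22 mm wide; open, the fingers measure 114 mm over their backs; the gripper's body (76 mm by 85 mm) begins 54 mm behind the grasp point. The pads swing forward as they close: fully open they stand 13 mm farther back than shut.
Start: joints at [1.036, 0.053, 1.613, -0, 1.476, -0.119], TCP at [0.252, 0.572, 0.196] pointing down, gripper open.
Joint ranges: [-3.01, 3.01], [-1.01, 2.22], [0.06, 2.58], [-1.02, 4.17], [0.09, 2.62], [-3.14, 3.14]. Speed limits (rad/s): [2.57, 2.57, 3.14, 3.14, 3.14, 3.14].

### API

Orientations are given as [roll, pitch, yaw] about the fixed x, y, z axes, in that order (R = Rz(yaw) Ry(pitch) Rx(roll)).
In Python, from workcell import r, camera, workorder gives the robot as it stands.
- The arm moves only by the tool jog_arm, never from a script. Its arguments are lists of equal length, an entry for each row: "delta_rot": the turn, a rotation vector about the tool's x, y, z in rad, a list of three; "translation": the shift along the tool's x, y, z in mm, a list of three; "claw": the opening, from 0 (shut) to 1 (fully open). In form: {"delta_rot": [[ax, ay, az], ...], "translation": [[dx, dy, dz], ...], "claw": [claw, ...]}. A call has 1 to 5 rows; each row is the pose to reach, as a shift and turn from the pose commanded when the call began, along the tool's axes at that moment; what a row does not reach only later rows make up. A row lasts 1/8 s, in which the tool goes at most 62.5 mm and 10.7 degrees, less where a joint would pass 70% of its speed; a pose out of reach is approached as far as the arm can. A call with a gripper value outside its range is refused whole. The fingers move at their own pace and stop on an object; "squeeze" is the grip in N (left out, the last holds). Time passes only in rows, so rows that repeat a pose let the fingers close. It gives the time, the measured TCP pose, the force and the opening at its end, in the units of the state.
- r.get_obs(): the state, without advancing time (a new reading comes with each control period).
- camera(name): name is "side" or "top" or "wrist"; returns a dict with "image" (400x640x3 uint8, blue, green, red), "depth" (400x640 float32, m along the optical axis (not along the pixel's ray), 0 where there is no reading), "fx", "fy", "cx", "cy" (pixels), "R" (3x3) and "t" (3): a world point X has camera coordinates R X + t. Camera axes: x right, y down, z forward; pixel columns grow to the right and rows downward; lengths in m; the calibration is good to about 2 mm. A picture is of the moment at which its call begins.
- workorder.close_job(): hands the job in, once; it reports no verdict.
The state is a dict: "clock": time; "joint_positions": joint angles; "qvel": joint speeds; "tau": joint torques, N m; "eef_pos": TCP position; "eef_rot": TCP orientation; "contact_force": force on the tool from outside, world axes, zero at the start; "ft_torque": the same for the moment, N m; "opening": finger opening in m.
Only numpy, scipy, OpenCV 4.12 (cv2) and the standard library are available. Lean on these libraries where they do the work, as an engineer would, in place of code of your own. Each camera call takes 0.05 s, during which the arm holds its last target. There are 200 camera calls.

### The job

Put the thread-matching set back in order: find by trying them which of the loose cap nuts threads onto the bolt on its stand, and leave that nut screwed down on the bolt until it sits flat on the steel shoulder. Every other nut goes upright into the tray pocket that is labelled with the same shape as the nut's top. Leave the other things on the table where they are.

Things in the scene. Friction and masses are not known exactly. Their poses are not given: they have to be found in the camera images.
- bolt_p: heavy stand (3.5 kg): grey steel base 130 x 130 x 24 mm with an upright steel bolt, origin on its axis at table level, z up. Top of the 62 mm steel shoulder where a nut ends: 30 mm; right-hand thread (clockwise from above is down, 30 mm a turn, three starts) up to 65 mm; plain 15 mm guide pin, tapered at the end, to 105 mm. Two sorts, thread 37 or 29 mm over; one of them is present each time
- bolt_q: heavy stand (3.5 kg): grey steel base 130 x 130 x 24 mm with an upright steel bolt, origin on its axis at table level, z up. Top of the 62 mm steel shoulder where a nut ends: 30 mm; right-hand thread (clockwise from above is down, 30 mm a turn, three starts) up to 65 mm; plain 15 mm guide pin, tapered at the end, to 105 mm. Two sorts, thread 37 or 29 mm over; one of them is present each time
- nut_round_mid (a point): centre, half-way up, of the cap nut with a disc 44 mm across raised on its top: hexagonal, 56 mm across flats, 65 over corners, 50 tall plus 4 mm emblem, mouth down, an 18 mm guide hole in the middle of the top. z up through the top; x is square to a pair of flats (others every 60 degrees). The nuts differ outside only by the emblem
- nut_round: the same nut, about 150 g, hardwood, steel thread inside its 41 mm mouth; origin at the centre of the mouth. Turned on the bolt, a nut too small stays up (mouth 20 mm over the shoulder); one too large drops and turns idly, mouth 6 mm over it; the right one starts at 20 to 27 mm, catches within a third of a turn and then sinks clockwise, 0.6 to 0.9 turn, to the shoulder
- slot_round (a point): centre of the floor of the tray pocket labelled with a disc 44 mm across (the label lies 63 mm to its +x side, on the tray's far edge). Beech tray, fixed, five pockets in a row along y, 86 mm apart, each 76 x 78 mm, floor 6 mm and walls 18 mm above the table; x, y along the sides. The order of the labels varies
- nut_square_mid (a point): centre, half-way up, of the cap nut with a square of 36 mm raised on its top: hexagonal, 56 mm across flats, 65 over corners, 50 tall plus 4 mm emblem, mouth down, an 18 mm guide hole in the middle of the top. z up through the top; x is square to a pair of flats (others every 60 degrees). The nuts differ outside only by the emblem. May be absent
- nut_square: the same nut, about 150 g, hardwood, steel thread inside its 41 mm mouth; origin at the centre of the mouth. Turned on the bolt, a nut too small stays up (mouth 20 mm over the shoulder); one too large drops and turns idly, mouth 6 mm over it; the right one starts at 20 to 27 mm, catches within a third of a turn and then sinks clockwise, 0.6 to 0.9 turn, to the shoulder
- slot_square (a point): centre of the floor of the tray pocket labelled with a square of 36 mm (the label lies 63 mm to its +x side, on the tray's far edge). Beech tray, fixed, five pockets in a row along y, 86 mm apart, each 76 x 78 mm, floor 6 mm and walls 18 mm above the table; x, y along the sides. The order of the labels varies
- nut_cross_mid (a point): centre, half-way up, of the cap nut with a plus-shaped cross 46 mm across raised on its top: hexagonal, 56 mm across flats, 65 over corners, 50 tall plus 4 mm emblem, mouth down, an 18 mm guide hole in the middle of the top. z up through the top; x is square to a pair of flats (others every 60 degrees). The nuts differ outside only by the emblem
- nut_cross: the same nut, about 150 g, hardwood, steel thread inside its 41 mm mouth; origin at the centre of the mouth. Turned on the bolt, a nut too small stays up (mouth 20 mm over the shoulder); one too large drops and turns idly, mouth 6 mm over it; the right one starts at 20 to 27 mm, catches within a third of a turn and then sinks clockwise, 0.6 to 0.9 turn, to the shoulder
- slot_cross (a point): centre of the floor of the tray pocket labelled with a plus-shaped cross 46 mm across (the label lies 63 mm to its +x side, on the tray's far edge). Beech tray, fixed, five pockets in a row along y, 86 mm apart, each 76 x 78 mm, floor 6 mm and walls 18 mm above the table; x, y along the sides. The order of the labels varies
- nut_triangle_mid (a point): centre, half-way up, of the cap nut with an open triangle of three 47 mm bars raised on its top: hexagonal, 56 mm across flats, 65 over corners, 50 tall plus 4 mm emblem, mouth down, an 18 mm guide hole in the middle of the top. z up through the top; x is square to a pair of flats (others every 60 degrees). The nuts differ outside only by the emblem. May be absent
- nut_triangle: the same nut, about 150 g, hardwood, steel thread inside its 41 mm mouth; origin at the centre of the mouth. Turned on the bolt, a nut too small stays up (mouth 20 mm over the shoulder); one too large drops and turns idly, mouth 6 mm over it; the right one starts at 20 to 27 mm, catches within a third of a turn and then sinks clockwise, 0.6 to 0.9 turn, to the shoulder
- slot_triangle (a point): centre of the floor of the tray pocket labelled with an open triangle of three 47 mm bars (the label lies 63 mm to its +x side, on the tray's far edge). Beech tray, fixed, five pockets in a row along y, 86 mm apart, each 76 x 78 mm, floor 6 mm and walls 18 mm above the table; x, y along the sides. The order of the labels varies
- nut_bar_mid (a point): centre, half-way up, of the cap nut with a single bar 48 x 15 mm raised on its top: hexagonal, 56 mm across flats, 65 over corners, 50 tall plus 4 mm emblem, mouth down, an 18 mm guide hole in the middle of the top. z up through the top; x is square to a pair of flats (others every 60 degrees). The nuts differ outside only by the emblem. May be absent
- nut_bar: the same nut, about 150 g, hardwood, steel thread inside its 41 mm mouth; origin at the centre of the mouth. Turned on the bolt, a nut too small stays up (mouth 20 mm over the shoulder); one too large drops and turns idly, mouth 6 mm over it; the right one starts at 20 to 27 mm, catches within a third of a turn and then sinks clockwise, 0.6 to 0.9 turn, to the shoulder
- slot_bar (a point): centre of the floor of the tray pocket labelled with a single bar 48 x 15 mm (the label lies 63 mm to its +x side, on the tray's far edge). Beech tray, fixed, five pockets in a row along y, 86 mm apart, each 76 x 78 mm, floor 6 mm and walls 18 mm above the table; x, y along the sides. The order of the labels varies
- pot_a: bystander, loose: white ceramic pot 60 mm across, 45 mm high; origin at the centre of its underside
- pot_b: bystander, loose: white ceramic pot 60 mm across, 45 mm high; origin at the centre of its underside
- cone: bystander, loose: dark wooden cone 60 mm across, 85 mm high; origin at the centre of its underside
- solid_cylinder: bystander, loose: dark wooden cylinder 48 mm across, 70 mm high; origin at the centre of its underside
- solid_prism: bystander, loose: dark wooden prism 45 x 45 x 90 mm, upright; origin at the centre of its underside
- phone: bystander, loose: black phone lying flat, 150 x 72 x 9 mm; origin at the centre of its underside
- number_rod: bystander, loose: wooden rod 200 x 20 x 20 mm lying down; origin at the centre of its underside

How it is judged:
At the end, for the whole second after the job is handed in: the nut that fits the bolt stands on the shoulder (foot within 3 mm of it in height, within 5 mm of the axis, upright within 0.06 rad); every other nut present stands upright (0.06 rad) on the floor of the pocket with its shape (within 16 mm of the centre, within 4 mm in height); all at rest (((horizontal distance between nut_round_mid and slot_round below 0.016 m and z of nut_round_mid in the frame of slot_round below 0.029 m and angle between the z axis of nut_round_mid and the z axis of slot_round, either way round below 0.06 rad) or (horizontal distance between nut_round_mid and bolt_p below 0.005 m and z of nut_round_mid in the frame of bolt_p below 0.058 m and angle between the z axis of nut_round_mid and the z axis of bolt_p, either way round below 0.06 rad) or (horizontal distance between nut_round_mid and bolt_q below 0.005 m and z of nut_round_mid in the frame of bolt_q below 0.058 m and angle between the z axis of nut_round_mid and the z axis of bolt_q, either way round below 0.06 rad)) and ((horizontal distance between nut_square_mid and slot_square below 0.016 m and z of nut_square_mid in the frame of slot_square below 0.029 m and angle between the z axis of nut_square_mid and the z axis of slot_square, either way round below 0.06 rad) or (horizontal distance between nut_square_mid and bolt_p below 0.005 m and z of nut_square_mid in the frame of bolt_p below 0.058 m and angle between the z axis of nut_square_mid and the z axis of bolt_p, either way round below 0.06 rad) or (horizontal distance between nut_square_mid and bolt_q below 0.005 m and z of nut_square_mid in the frame of bolt_q below 0.058 m and angle between the z axis of nut_square_mid and the z axis of bolt_q, either way round below 0.06 rad)) and ((horizontal distance between nut_cross_mid and slot_cross below 0.016 m and z of nut_cross_mid in the frame of slot_cross below 0.029 m and angle between the z axis of nut_cross_mid and the z axis of slot_cross, either way round below 0.06 rad) or (horizontal distance between nut_cross_mid and bolt_p below 0.005 m and z of nut_cross_mid in the frame of bolt_p below 0.058 m and angle between the z axis of nut_cross_mid and the z axis of bolt_p, either way round below 0.06 rad) or (horizontal distance between nut_cross_mid and bolt_q below 0.005 m and z of nut_cross_mid in the frame of bolt_q below 0.058 m and angle between the z axis of nut_cross_mid and the z axis of bolt_q, either way round below 0.06 rad)) and ((horizontal distance between nut_triangle_mid and slot_triangle below 0.016 m and z of nut_triangle_mid in the frame of slot_triangle below 0.029 m and angle between the z axis of nut_triangle_mid and the z axis of slot_triangle, either way round below 0.06 rad) or (horizontal distance between nut_triangle_mid and bolt_p below 0.005 m and z of nut_triangle_mid in the frame of bolt_p below 0.058 m and angle between the z axis of nut_triangle_mid and the z axis of bolt_p, either way round below 0.06 rad) or (horizontal distance between nut_triangle_mid and bolt_q below 0.005 m and z of nut_triangle_mid in the frame of bolt_q below 0.058 m and angle between the z axis of nut_triangle_mid and the z axis of bolt_q, either way round below 0.06 rad)) and ((horizontal distance between nut_bar_mid and slot_bar below 0.016 m and z of nut_bar_mid in the frame of slot_bar below 0.029 m and angle between the z axis of nut_bar_mid and the z axis of slot_bar, either way round below 0.06 rad) or (horizontal distance between nut_bar_mid and bolt_p below 0.005 m and z of nut_bar_mid in the frame of bolt_p below 0.058 m and angle between the z axis of nut_bar_mid and the z axis of bolt_p, either way round below 0.06 rad) or (horizontal distance between nut_bar_mid and bolt_q below 0.005 m and z of nut_bar_mid in the frame of bolt_q below 0.058 m and angle between the z axis of nut_bar_mid and the z axis of bolt_q, either way round below 0.06 rad)) and ((horizontal distance between nut_round_mid and bolt_p below 0.005 m and z of nut_round_mid in the frame of bolt_p below 0.058 m and angle between the z axis of nut_round_mid and the z axis of bolt_p, either way round below 0.06 rad) or (horizontal distance between nut_round_mid and bolt_q below 0.005 m and z of nut_round_mid in the frame of bolt_q below 0.058 m and angle between the z axis of nut_round_mid and the z axis of bolt_q, either way round below 0.06 rad) or (horizontal distance between nut_square_mid and bolt_p below 0.005 m and z of nut_square_mid in the frame of bolt_p below 0.058 m and angle between the z axis of nut_square_mid and the z axis of bolt_p, either way round below 0.06 rad) or (horizontal distance between nut_square_mid and bolt_q below 0.005 m and z of nut_square_mid in the frame of bolt_q below 0.058 m and angle between the z axis of nut_square_mid and the z axis of bolt_q, either way round below 0.06 rad) or (horizontal distance between nut_cross_mid and bolt_p below 0.005 m and z of nut_cross_mid in the frame of bolt_p below 0.058 m and angle between the z axis of nut_cross_mid and the z axis of bolt_p, either way round below 0.06 rad) or (horizontal distance between nut_cross_mid and bolt_q below 0.005 m and z of nut_cross_mid in the frame of bolt_q below 0.058 m and angle between the z axis of nut_cross_mid and the z axis of bolt_q, either way round below 0.06 rad) or (horizontal distance between nut_triangle_mid and bolt_p below 0.005 m and z of nut_triangle_mid in the frame of bolt_p below 0.058 m and angle between the z axis of nut_triangle_mid and the z axis of bolt_p, either way round below 0.06 rad) or (horizontal distance between nut_triangle_mid and bolt_q below 0.005 m and z of nut_triangle_mid in the frame of bolt_q below 0.058 m and angle between the z axis of nut_triangle_mid and the z axis of bolt_q, either way round below 0.06 rad) or (horizontal distance between nut_bar_mid and bolt_p below 0.005 m and z of nut_bar_mid in the frame of bolt_p below 0.058 m and angle between the z axis of nut_bar_mid and the z axis of bolt_p, either way round below 0.06 rad) or (horizontal distance between nut_bar_mid and bolt_q below 0.005 m and z of nut_bar_mid in the frame of bolt_q below 0.058 m and angle between the z axis of nut_bar_mid and the z axis of bolt_q, either way round below 0.06 rad)) and linear speed of each of nut_round, nut_square, nut_cross, nut_triangle, nut_bar below 0.02 m/s); the robot touches nothing.
It fails at once if a bystander (pot, wooden solid, phone or rod) is pushed more than 40 mm (distance of any of pot_a, pot_b, cone, solid_cylinder, solid_prism, phone, number_rod from where it was at the start of the episode above 0.04 m).
Of bolt_p, bolt_q only 1 to 1 are there at a start; the rules pass over those that are not, and their reading is None.
Of nut_square, nut_triangle, nut_bar only 1 to 2 are there at a start; the rules pass over those that are not, and their reading is None.
At some moment in a run one of nut_round, nut_square, nut_cross, nut_triangle, nut_bar may be knocked a few centimetres aside while the robot is not near it.
It also fails if it takes over 210 s, if anything falls off the work surface, if the arm or the gripper's body presses on something with over 40 N, if the wrist force passes 120 N, or if a joint passes its speed limit or range.

## Working session

There is one attempt and no reset: what is moved stays moved. The work goes in short steps, Python scripts to look and compute and a tool call to move; the robot and the scene stay as the last step left them, time stands still between calls to the robot, and variables do not carry over. Pictures are saved under pics/ and viewed, about 12 in all and at most 16, crops included, and the job is handed in when it is done.

Besides the shell and the picture viewer there is one more tool, called as name(argument=value, ...) on one line, values as JSON. jog_arm: Moves the arm, as the interface text tells. Its arguments: {"type":"object","properties":{"delta_rot":{"type":"array","items":{"type":"array","items":{"type":"number"}}},"translation":{"type":"array","items":{"type":"array","items":{"type":"number"}}},"claw":{"type":"array","items":{"type":"number"}},"squeeze":{"type":"number"}},"required":["delta_rot","translation","claw"]}

```bash
mkdir -p pics; ls; cat > h.py <<'E'
import numpy as np, cv2
from workcell import r, camera, workorder
def pts(c):
    z=c["depth"].astype(float); v,u=np.indices(z.shape)
    P=np.stack([(u-c["cx"])/c["fx"]*z,(v-c["cy"])/c["fy"]*z,z],-1)
    return (P-c["t"])@c["R"]
E
python3 - <<'E'
from h import *
o=r.get_obs(); print(o)
for n in ("top","side"):
    c=camera(n); cv2.imwrite(f"pics/{n}0.png",c["image"]); np.savez(f"{n}0.npz",**c); print(n,c["fx"],c["R"].round(3).tolist(),c["t"],-c["R"].T@c["t"])
E
```

```text
pics
{'clock': 0.0, 'joint_positions': array([ 1.03598717e+00,  5.33717436e-02,  1.61431788e+00, -2.15624570e-05,
        1.47599142e+00, -1.18984574e-01]), 'qvel': array([-0.00044323, -0.00056072, -0.00070938,  0.00166218, -0.00122264,
        0.00131461]), 'tau': array([ 3.43433094e-04, -3.93696856e+01, -3.70169234e+01, -1.10254182e-04,
        7.11262415e-03,  2.57947102e-05]), 'eef_pos': array([0.25209993, 0.57112937, 0.1943396 ]), 'eef_rot': array([-1.57287250e+00,  2.26590164e-04, -4.15822750e-01]), 'contact_force': array([-0.15967624,  0.0523669 ,  0.50505709]), 'ft_torque': array([-0.01743904,  0.00753516,  0.00379884]), 'opening': 0.08506543245856046}
top 475.6784356983383 [[-0.035, -0.999, 0.007], [-0.978, 0.033, -0.204], [0.204, -0.014, -0.979]] [0.02455068 0.57340962 1.05381033] [0.34721165 0.01988512 1.14846253]
side 386.2504753118074 [[0.834, -0.551, -0.004], [-0.385, -0.578, -0.72], [0.395, 0.602, -0.694]] [-0.48121977  0.28367189  0.89369952] [ 0.15811259 -0.63919562  0.82290365]
```

View pics/top0.png

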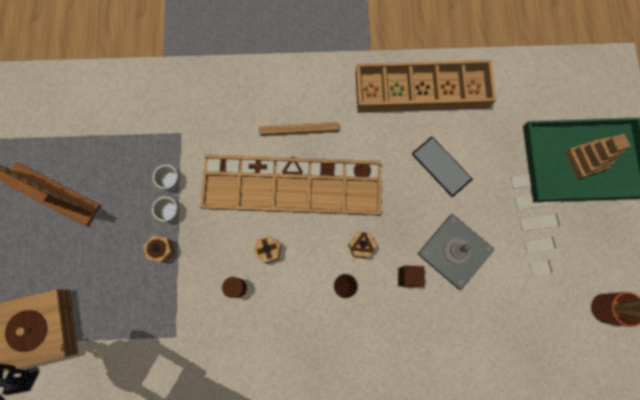

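View pics/side0.png

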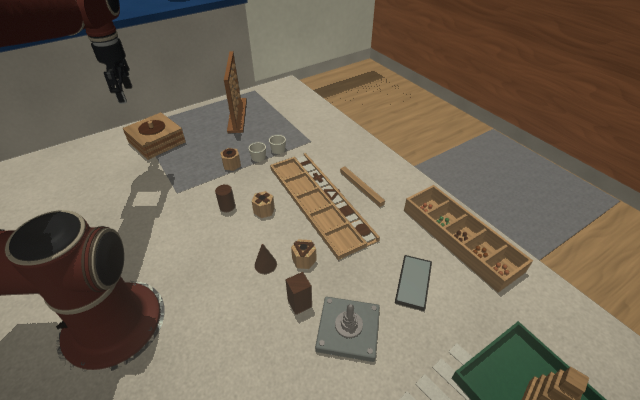

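The top view shows the nuts: round (157,249), cross (267,250) and triangle (363,244). The bolt is at (456,251), and the pocket labels from left to right are bar, cross, triangle, square, round. Next I measure these.

```bash
cat >> h.py <<'E'
def blob(c,uv,zlo,zhi,rad=0.045,win=45):
    """xy points with height in [zlo,zhi] near pixel uv -> min-rect style centre, hex yaw"""
    P=pts(c); u,v=uv; s=np.s_[max(0,v-win):v+win,max(0,u-win):u+win]
    Q=P[s].reshape(-1,3); D=c["depth"][s].ravel()
    Q=Q[(D>0)&(Q[:,2]>zlo)&(Q[:,2]<zhi)]
    m=np.median(Q[:,:2],0)
    for _ in range(5):
        k=np.hypot(*(Q[:,:2]-m).T)<rad; (a,b),_r=cv2.minEnclosingCircle(Q[k][:,:2].astype(np.float32)); m=np.median(Q[k][:,:2],0) if _<4 else m
    return Q[k],np.array([a,b]),_r,m
def hexyaw(Q,c):
    """flat-normal direction mod 60deg: minimise support width of hull"""
    th=np.radians(np.arange(0,60,1)); h=[]
    for t in th:
        w=0
        for k in range(3):
            d=Q[:,:2]@[np.cos(t+k*np.pi/3),np.sin(t+k*np.pi/3)]; w+=np.percentile(d,99)-np.percentile(d,1)
        h.append(w)
    i=int(np.argmin(h)); return np.degrees(th[i]),h[i]/3
E
python3 - <<'E'
from h import *
c=dict(np.load("top0.npz"))
P=pts(c)
for n,uv in dict(round=(157,249),cross=(267,250),tri=(363,244)).items():
    Q,a,rr,m=blob(c,uv,.044,.062,win=25); print(n,len(Q),a.round(4),round(rr,4),m.round(4),Q[:,:2].mean(0).round(4),hexyaw(Q,a),np.percentile(Q[:,2],[5,50,95]).round(4))
Q,a,rr,m=blob(c,(456,251),.026,.034,win=40); print("shoulder",len(Q),a,rr,m)
Q,a,rr,m=blob(c,(456,251),.07,.12,win=40); print("pin",len(Q),Q.mean(0),Q.max(0),a)
Q,a,rr,m=blob(c,(456,251),.018,.027,rad=.1,win=45); print("base",len(Q),cv2.minAreaRect(Q[:,:2].astype(np.float32)))
# tray walls
Q,a,rr,m=blob(c,(292,185),.012,.026,rad=.3,win=110);Q=Q[(Q[:,1]>-.2)]
print("tray",len(Q),cv2.minAreaRect(Q[:,:2].astype(np.float32)))
for u,v in [(223,166),(258,167),(292,167),(327,169),(362,171),(257,192),(293,194),(362,197)]: print((u,v),P[v,u].round(4))
for n,uv in dict(potA=(165,177),potB=(165,209),cyl=(234,288),cone=(346,286),prism=(412,276)).items(): 
    Q,a,rr,m=blob(c,uv,.02,.1,win=25); print(n,a.round(3),rr.round(3))
E
```

```text
round 529 [0.473 0.384] 0.0323 [0.4722 0.3827] [0.4724 0.3832] (np.float64(50.0), np.float64(0.05489588144662924)) [0.0467 0.0518 0.0569]
cross 517 [0.4632 0.1312] 0.032 [0.4629 0.1304] [0.4629 0.1306] (np.float64(13.0), np.float64(0.05409967216176611)) [0.0468 0.0512 0.0567]
tri 509 [ 0.4656 -0.0907] 0.0316 [ 0.466  -0.0911] [ 0.466  -0.0911] (np.float64(58.00000000000001), np.float64(0.0542320311298938)) [0.0473 0.0523 0.0569]
shoulder 418 [ 0.43534261 -0.30180869] 0.04496550187468529 [ 0.43553685 -0.30172428]
pin 163 [ 0.38751285 -0.21004475  0.0901436 ] [ 0.4108023  -0.20068036  0.09607321] [ 0.38782465 -0.20974219]
base 2192 ((0.44558921456336975, -0.315166711807251), (0.13032472133636475, 0.1305612325668335), 46.57307815551758)
tray 5113 ((0.600415050983429, -7.408857345581055e-05), (0.44773069024086, 0.5454352498054504), 27.321104049682617)
(223, 166) [0.6734 0.2375 0.0155]
(258, 167) [0.6681 0.1514 0.0151]
(292, 167) [0.667  0.0679 0.009 ]
(327, 169) [ 0.6567 -0.0184  0.0173]
(362, 171) [ 0.649  -0.1044  0.0164]
(257, 192) [0.6063 0.1551 0.0095]
(293, 194) [0.5994 0.0673 0.0047]
(362, 197) [ 0.586  -0.1021  0.005 ]Traceback (most recent call last):
  File "<stdin>", line 14, in <module>
AttributeError: 'float' object has no attribute 'round'
```

```bash
cat >> h.py <<'E'
from scipy.spatial.transform import Rotation as Rot
def go(x,y,z,yaw):
    o=r.get_obs(); R=Rot.from_euler('xyz',o["eef_rot"]).as_matrix(); cy=o["eef_rot"][2]
    d=R.T@(np.array([x,y,z])-o["eef_pos"])*1000
    Rd=Rot.from_euler('xyz',[-np.pi/2,0,np.radians(yaw)]).as_matrix()
    print("at",o["eef_pos"].round(4),"yaw",np.degrees(cy).round(2),"j6",o["joint_positions"][5].round(2),"t",round(o["clock"],2)); print("trans",d.round(1),"rot",Rot.from_matrix(R.T@Rd).as_rotvec().round(3))
def ray(c,u,v,z):
    d=c["R"].T@[(u-c["cx"])/c["fx"],(v-c["cy"])/c["fy"],1.]; o=-c["R"].T@c["t"]; return o+d*(z-o[2])/d[2]
E
python3 - <<'E'
from h import *
c=dict(np.load("top0.npz")); P=pts(c); im=c["image"]
hsv=cv2.cvtColor(im,cv2.COLOR_BGR2HSV)
m=((hsv[...,2]<95)).astype(np.uint8); m[:158]=0; m[181:]=0; m[:,:205]=0; m[:,381:]=0
n,l,s,ce=cv2.connectedComponentsWithStats(m)
for i in range(1,n):
    if s[i,4]>15: print(s[i],ce[i].round(1),ray(c,*ce[i],.0185).round(4))
q=(c["depth"]>0)&(P[...,2]>.015)&(P[...,2]<.025)&(P[...,0]>.53)&(P[...,0]<.72)&(P[...,1]<.3)&(P[...,1]>-.18)
print("tray",cv2.minAreaRect(P[q][:,:2].astype(np.float32)))
Q=P[(c["depth"]>0)&(np.hypot(P[...,0]-.4456,P[...,1]+.3152)<.05)]
for a,b in ((.027,.033),(.07,.12)):
    k=Q[(Q[:,2]>a)&(Q[:,2]<b)]; print(a,len(k),k.mean(0).round(4),cv2.minEnclosingCircle(k[:,:2].astype(np.float32)))
print("tip px ray", [ray(c,458,243,.105)])
for n,uv in dict(potA=(165,177),potB=(165,209),cyl=(234,288),cone=(346,286),prism=(412,276)).items(): 
    Q,a,rr,mm=blob(c,uv,.02,.1,win=25); print(n,a.round(3),rr)
go(.466,-.091,.17,28)
E
```

```text
[220 159   6  12  50] [222.6 164.5] [0.6764 0.238  0.0185]
[249 160  17  12  94] [257.6 165.9] [0.6699 0.152  0.0185]
[283 162  19  12  64] [292.3 169. ] [0.6594 0.0668 0.0185]
[321 163  13  12 154] [327.1 168.5] [ 0.6577 -0.0186  0.0185]
[354 164  16  13 175] [361.9 169.7] [ 0.6517 -0.1041  0.0185]
tray ((0.6243356466293335, 0.07107637822628021), (0.43728113174438477, 0.1383173018693924), 85.88236999511719)
0.027 355 [ 0.4438 -0.3127  0.0295] ((0.44589364528656006, -0.31511223316192627), 0.04962832108139992)
0.07 64 [ 0.4451 -0.3131  0.0945] ((0.4462035298347473, -0.31419333815574646), 0.00820629671216011)
tip px ray [array([ 0.45448344, -0.29730149,  0.105     ])]
potA [0.646 0.373] 0.030384838581085205
potB [0.577 0.369] 0.03963617980480194
cyl [0.378 0.207] 0.024228405207395554
cone [ 0.374 -0.05 ] 0.02397152967751026
prism [ 0.389 -0.196] 0.030359400436282158
at [0.2521 0.5712 0.1945] yaw -23.82 j6 -0.12 t 0.1
trans [ 463.1   25.3 -519.3] rot [ 0.002 -0.905 -0.001]
```

jog_arm(delta_rot=[[0, 0, 0], [0, 0, 0], [0, 0, 0], [0, 0, 0], [0, 0, 0]], translation=[[31, 0, -35], [62, 0, -69], [93, 0, -104], [124, 0, -138], [155, 0, -173]], claw=[1, 1, 1, 1, 1])

```text
clock: 0.72
eef_pos: [0.3244, 0.3493, 0.1951]
eef_rot: [-1.571, 0.0, -0.415]
contact_force: [0.8, -0.3, 0.3]
opening: 0.0856
```

jog_arm(delta_rot=[[0, 0, 0], [0, 0, 0], [0, 0, 0], [0, 0, 0], [0, 0, 0]], translation=[[31, 0, -35], [62, 0, -69], [93, 0, -104], [124, 0, -138], [155, 0, -173]], claw=[1, 1, 1, 1, 1])

```text
clock: 1.35
eef_pos: [0.3962, 0.1286, 0.1952]
eef_rot: [-1.571, 0.0, -0.416]
contact_force: [1.2, -0.5, 0.5]
opening: 0.0853
```

jog_arm(delta_rot=[[0, -0.18, 0], [0, -0.36, 0], [0, -0.54, 0], [0, -0.72, 0], [0, -0.9, 0]], translation=[[31, 0, -35], [62, 0, -69], [93, 0, -104], [124, 0, -138], [153, 0, -173]], claw=[1, 1, 1, 1, 1])

```text
clock: 1.98
eef_pos: [0.4664, -0.0916, 0.1952]
eef_rot: [-1.57, 0.0, 0.477]
contact_force: [1.5, 0.1, -0.3]
opening: 0.0855
```

```bash
python3 - <<'E'
from h import *
c=camera("wrist"); cv2.imwrite("pics/w1.png",c["image"]); np.savez("w1.npz",**c)
print(c["R"].round(3).tolist(),-c["R"].T@c["t"],c["fx"])
P=pts(c); o=r.get_obs()
print(o["eef_pos"])
Q=P[(c["depth"]>0)&(np.hypot(P[...,0]-.466,P[...,1]+.091)<.045)&(P[...,2]>.042)&(P[...,2]<.065)]
if len(Q): print(len(Q),Q.mean(0),cv2.minEnclosingCircle(Q[:,:2].astype(np.float32)),hexyaw(Q,0))
go(.466,-.091,.17,28)
E
```

```text
[[-0.46, 0.888, 0.001], [0.845, 0.437, 0.308], [0.273, 0.142, -0.952]] [ 0.39642946 -0.12754196  0.37303529] 281.3925184931402
[ 0.46720274 -0.09612266  0.19516251]
1944 [ 0.46475043 -0.09187805  0.05150949] ((0.4659746587276459, -0.0912109911441803), 0.03208861127495766) (np.float64(56.0), np.float64(0.05468118866463087))
at [ 0.4672 -0.0961  0.1952] yaw 27.48 j6 -2.41 t 2.02
trans [ 1.3 25.1  5.2] rot [ 0.003 -0.009 -0.002]
```

View pics/w1.png

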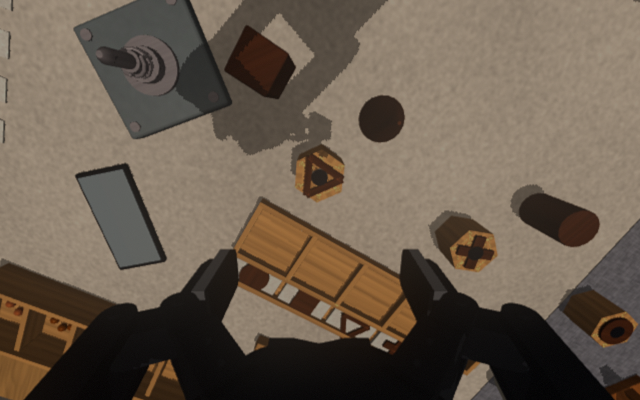

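jog_arm(delta_rot=[[0, 0, 0], [0, 0, 0], [0, 0, 0], [0, 0, 0], [0, 0, 0]], translation=[[0, 45, 0], [0, 90, 0], [0, 135, 0], [0, 181, 0], [0, 181, 0]], claw=[1, 1, 1, 1, 1])

```text
clock: 2.65
eef_pos: [0.4621, -0.0884, 0.0104]
eef_rot: [-1.563, 0.007, 0.471]
contact_force: [-0.0, 0.2, 0.5]
opening: 0.0853
```

jog_arm(delta_rot=[[0, 0, 0], [0, 0, 0], [0, 0, 0], [0, 0, 0], [0, 0, 0]], translation=[[0, 0, 0], [0, 0, 0], [0, 0, 0], [0, 0, 0], [0, 0, 0]], claw=[0.3, 0.3, 0.3, 0.3, 0.3], squeeze=40)

```text
clock: 3.28
eef_pos: [0.4665, -0.0901, 0.0149]
eef_rot: [-1.571, -0.0, 0.471]
contact_force: [-0.9, -0.3, -0.7]
opening: 0.0254
```

```bash
python3 - <<'E'
from h import *
go(.466,-.091,.014,28); print(r.get_obs()["opening"],r.get_obs()["contact_force"])
E
```

```text
at [ 0.4665 -0.0901  0.0149] yaw 27.0 j6 -2.39 t 3.27
trans [-0.9  0.9 -0.5] rot [ 0.    -0.017  0.   ]
0.02535106998946428 [-0.90227265 -0.28094878 -0.65981049]
```

```bash
python3 - <<'E'
from h import *
c=camera("wrist"); cv2.imwrite("pics/w2.png",c["image"]); np.savez("w2.npz",**c)
E
```

```text
(no output)
```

View pics/w2.png

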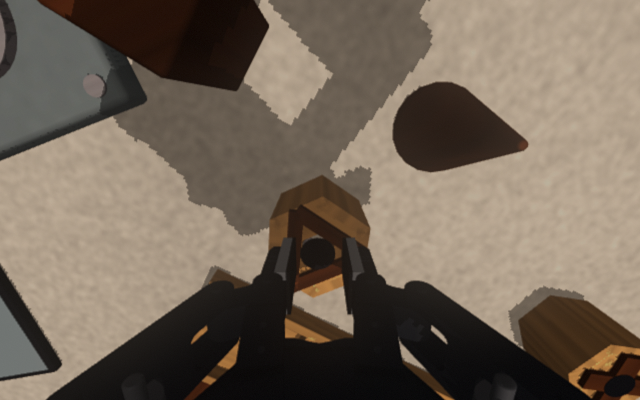

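```bash
python3 - <<'E'
from h import *
c=dict(np.load("w2.npz")); P=pts(c)
X=c["R"]@r.get_obs()["eef_pos"]+c["t"]; print("tcp px",X[:2]/X[2]*c["fx"]+[c["cx"],c["cy"]],X[2])
for u,v in [(320,215),(300,190),(320,200),(330,265),(318,250),(325,285),(283,255),(352,255),(352,295),(295,235)]: print((u,v),P[v,u].round(4))
Q=P[(c["depth"]>0)&(np.hypot(P[...,0]-.46,P[...,1]+.091)<.08)&(P[...,2]>.042)&(P[...,2]<.058)]
print(len(Q),Q.min(0),Q.max(0),Q.mean(0))
E
```

```text
tcp px [318.38252076 225.97040829] 0.19354925631436432
(320, 215) [ 0.4467 -0.0991  0.0489]
(300, 190) [ 0.4483 -0.1128  0.0172]
(320, 200) [ 0.4389 -0.1031  0.0493]
(330, 265) [ 0.4696 -0.081   0.0533]
(318, 250) [ 0.4639 -0.0916  0.0541]
(325, 285) [ 0.4851 -0.0761  0.0493]
(283, 255) [ 0.4644 -0.11    0.0735]
(352, 255) [ 0.4492 -0.0808  0.0739]
(352, 295) [ 0.4591 -0.0774  0.09  ]
(295, 235) [ 0.4618 -0.1067  0.0533]
6042 [ 0.38732658 -0.1230708   0.04200367] [ 0.49627705 -0.05498218  0.0579884 ] [ 0.46003286 -0.09370675  0.05144815]
```

```bash
python3 - <<'E'
from h import *
c=dict(np.load("w2.npz")); P=pts(c)
for z in (.015,.04,.05,.06,.07,.08): 
    X=c["R"]@np.array([.4568,-.0954,z])+c["t"]; print(z,X[:2]/X[2]*c["fx"]+[c["cx"],c["cy"]])
for v in range(225,300,6): print(v,[tuple(P[v,u].round(3)) for u in (283,290,350)])
c=camera("side"); cv2.imwrite("pics/s2.png",cv2.resize(c["image"][170:330,220:420],None,fx=3,fy=3))
E
```

```text
0.015 [317.87545803 211.11894102]
0.04 [317.73886153 226.2005775 ]
0.05 [317.67261005 233.51541157]
0.06 [317.59779203 241.77607838]
0.07 [317.5126311  251.17870704]
0.08 [317.41482329 261.97767926]
225 [(np.float64(0.461), np.float64(-0.115), np.float64(0.049)), (np.float64(0.458), np.float64(-0.112), np.float64(0.053)), (np.float64(0.444), np.float64(-0.082), np.float64(0.049))]
231 [(np.float64(0.464), np.float64(-0.113), np.float64(0.049)), (np.float64(0.461), np.float64(-0.11), np.float64(0.054)), (np.float64(0.448), np.float64(-0.08), np.float64(0.049))]
237 [(np.float64(0.465), np.float64(-0.112), np.float64(0.054)), (np.float64(0.464), np.float64(-0.109), np.float64(0.055)), (np.float64(0.448), np.float64(-0.08), np.float64(0.055))]
243 [(np.float64(0.465), np.float64(-0.111), np.float64(0.062)), (np.float64(0.464), np.float64(-0.108), np.float64(0.061)), (np.float64(0.449), np.float64(-0.081), np.float64(0.062))]
249 [(np.float64(0.465), np.float64(-0.111), np.float64(0.067)), (np.float64(0.463), np.float64(-0.108), np.float64(0.068)), (np.float64(0.449), np.float64(-0.081),
[... 791 characters left out ...]
4(-0.107), np.float64(0.088)), (np.float64(0.468), np.float64(-0.103), np.float64(0.083)), (np.float64(0.454), np.float64(-0.081), np.float64(0.088))]
285 [(np.float64(0.467), np.float64(-0.106), np.float64(0.092)), (np.float64(0.47), np.float64(-0.102), np.float64(0.085)), (np.float64(0.456), np.float64(-0.08), np.float64(0.088))]
291 [(np.float64(0.466), np.float64(-0.106), np.float64(0.096)), (np.float64(0.472), np.float64(-0.101), np.float64(0.086)), (np.float64(0.46), np.float64(-0.078), np.float64(0.087))]
297 [(np.float64(0.469), np.float64(-0.105), np.float64(0.096)), (np.float64(0.475), np.float64(-0.1), np.float64(0.086)), (np.float64(0.461), np.float64(-0.077), np.float64(0.088))]
```

View pics/s2.png

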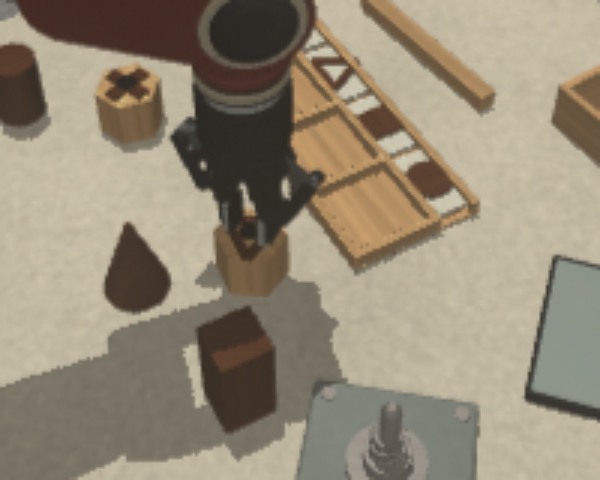

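```bash
python3 - <<'E'
from h import *
c=dict(np.load("w1.npz")); P=pts(c)
X=c["R"]@np.array([.4672,-.0961,.195])+c["t"]; print("tcp px",X[:2]/X[2]*c["fx"]+[c["cx"],c["cy"]])
for v in range(246,300,6):
    print(v,[(u,tuple(float(a) for a in P[v,u].round(3))) for u in (215,225,232,408,415)])
o=r.get_obs(); print(o["tau"],o["contact_force"],o["ft_torque"],o["joint_positions"])
E
```

```text
tcp px [311.8628271  224.25313668]
246 [(215, (0.642, -0.173, -0.001)), (225, (0.634, -0.16, 0.001)), (232, (0.63, -0.151, 0.0)), (408, (0.511, 0.08, -0.0)), (415, (0.506, 0.089, -0.0))]
252 [(215, (0.65, -0.169, 0.001)), (225, (0.477, -0.137, 0.251)), (232, (0.477, -0.134, 0.249)), (408, (0.436, -0.058, 0.252)), (415, (0.435, -0.055, 0.252))]
258 [(215, (0.479, -0.139, 0.257)), (225, (0.477, -0.135, 0.256)), (232, (0.479, -0.133, 0.251)), (408, (0.438, -0.058, 0.255)), (415, (0.436, -0.056, 0.257))]
264 [(215, (0.478, -0.138, 0.262)), (225, (0.477, -0.134, 0.261)), (232, (0.482, -0.131, 0.251)), (408, (0.44, -0.057, 0.256)), (415, (0.436, -0.058, 0.262))]
270 [(215, (0.477, -0.136, 0.267)), (225, (0.479, -0.133, 0.261)), (232, (0.484, -0.13, 0.252)), (408, (0.443, -0.056, 0.256)), (415, (0.438, -0.058, 0.264))]
276 [(215, (0.476, -0.135, 0.272)), (225, (0.482, -0.132, 0.262)), (232, (0.487, -0.129, 0.253)), (408, (0.396, -0.128, 0.373)), (415, (0.44, -0.057, 0.266))]
282 [(215, (0.477, -0.134, 0.273)), (225, (0.484, -0.13, 0.262)), (232, (0.49, -0.127, 0.253)), (408, (0.448, -0.053, 0.258)), (415, (0.442, -0.056, 0.267))]
288 [(215, (0.48, -0.133, 0.274)), (225, (0.487, -0.129, 0.263)), (232, (0.493, -0.126, 0.254)), (408, (0.45, -0.052, 0.259)), (415, (0.445, -0.054, 0.266))]
294 [(215, (0.482, -0.132, 0.274)), (225, (0.488, -0.128, 0.265)), (232, (0.495, -0.125, 0.256)), (408, (0.452, -0.051, 0.26)), (415, (0.447, -0.053, 0.267))]
[ 2.10055536e-03 -2.70218807e+01 -3.23401666e+01 -1.58848538e-04
 -1.80855408e-03  1.86690932e-04] [-0.57465072 -0.21108047 -0.71735843] [ 0.00612956 -0.02351623 -0.02729463] [-3.47598998e-01 -1.21707367e-01  2.10346967e+00  2.93508100e-05
  1.15978471e+00 -2.38965133e+00]
```

```bash
python3 - <<'E'
from h import *
print(r.pinch_z,[a for a in dir(r) if a[0]!='_'])
c=dict(np.load("w2.npz")); P=pts(c); Z=P[...,2]
# gripper body height in both views rel. TCP, finger-pad lowest point
for n,t in (("w1",.1952),("w2",.0149)):
    c=dict(np.load(n+".npz")); P=pts(c); k=P[300:,200:440].reshape(-1,3); d=c["depth"][300:,200:440].ravel(); print(n,np.percentile(k[d>0][:,2]-t,[2,10,50,90]).round(3))
E
```

```text
0.0187 ['IKError', 'get_obs', 'pinch_z']
w1 [-0.196 -0.195  0.115  0.13 ]
w2 [-0.015 -0.008  0.112  0.129]
```

jog_arm(delta_rot=[[0, 0, 0], [0, 0, 0], [0, 0, 0], [0, 0, 0], [0, 0, 0]], translation=[[0, -15, 0], [0, -30, 0], [0, -30, 0], [0, -30, 0], [0, -30, 0]], claw=[0, 0, 0, 0, 0])

```text
clock: 4.0
eef_pos: [0.4659, -0.0899, 0.0441]
eef_rot: [-1.57, 0.001, 0.471]
contact_force: [0.3, -0.2, -0.8]
opening: -0.0002
```

```bash
python3 - <<'E'
from h import *
c=camera("wrist"); cv2.imwrite("pics/w3.png",c["image"]); P=pts(c); o=r.get_obs(); print(o["eef_pos"],o["opening"])
for v in range(225,300,8): print(v,[(u,tuple(float(a) for a in P[v,u].round(3))) for u in (295,305,318,330,340)])
E
```

```text
[ 0.46585063 -0.08986963  0.04399366] -5.078547691523458e-05
225 [(295, (0.468, -0.106, 0.054)), (305, (0.465, -0.1, 0.055)), (318, (0.462, -0.092, 0.054)), (330, (0.461, -0.083, 0.045)), (340, (0.455, -0.08, 0.055))]
233 [(295, (0.474, -0.103, 0.053)), (305, (0.47, -0.097, 0.054)), (318, (0.466, -0.09, 0.054)), (330, (0.463, -0.083, 0.053)), (340, (0.462, -0.076, 0.049))]
241 [(295, (0.479, -0.101, 0.053)), (305, (0.478, -0.094, 0.049)), (318, (0.456, -0.095, 0.089)), (330, (0.453, -0.089, 0.089)), (340, (0.465, -0.074, 0.054))]
249 [(295, (0.465, -0.104, 0.09)), (305, (0.463, -0.099, 0.09)), (318, (0.456, -0.095, 0.098)), (330, (0.454, -0.09, 0.096)), (340, (0.455, -0.083, 0.089))]
257 [(295, (0.464, -0.104, 0.099)), (305, (0.459, -0.1, 0.104)), (318, (0.456, -0.095, 0.105)), (330, (0.453, -0.09, 0.105)), (340, (0.455, -0.083, 0.097))]
265 [(295, (0.465, -0.103, 0.105)), (305, (0.459, -0.1, 0.112)), (318, (0.456, -0.095, 0.112)), (330, (0.454, -0.09, 0.112)), (340, (0.455, -0.084, 0.105))]
273 [(295, (0.459, -0.104, 0.121)), (305, (0.457, -0.101, 0.121)), (318, (0.456, -0.095, 0.117)), (330, (0.453, -0.091, 0.12)), (340, (0.45, -0.088, 0.122))]
281 [(295, (0.458, -0.104, 0.127)), (305, (0.458, -0.1, 0.125)), (318, (0.46, -0.093, 0.117)), (330, (0.453, -0.091, 0.125)), (340, (0.451, -0.088, 0.127))]
289 [(295, (0.459, -0.103, 0.131)), (305, (0.458, -0.1, 0.13)), (318, (0.464, -0.091, 0.116)), (330, (0.452, -0.092, 0.132)), (340, (0.451, -0.088, 0.13))]
297 [(295, (0.46, -0.103, 0.134)), (305, (0.458, -0.1, 0.135)), (318, (0.467, -0.089, 0.117)), (330, (0.454, -0.091, 0.134)), (340, (0.451, -0.089, 0.136))]
```

The stated TCP is about 40 mm beyond the real fingertips. Both the depth of the fingertips and the height of the gripper body show it. I allow for that and grasp again.

jog_arm(delta_rot=[[0, 0, 0], [0, 0, 0], [0, 0, 0], [0, 0, 0], [0, 0, 0]], translation=[[0, 0, 0], [0, 0, 0], [0, 0, 0], [0, 0, 0], [0, 0, 0]], claw=[1, 1, 1, 1, 1])

```text
clock: 4.68
eef_pos: [0.4664, -0.0901, 0.0446]
eef_rot: [-1.571, -0.0, 0.471]
contact_force: [0.1, 0.4, 0.3]
opening: 0.085
```

jog_arm(delta_rot=[[0, 0, 0], [0, 0, 0], [0, 0, 0], [0, 0, 0], [0, 0, 0]], translation=[[0, 18, -1], [0, 36, -1], [0, 54, -1], [0, 70, -1], [0, 70, -1]], claw=[1, 1, 1, 1, 1])

```text
clock: 5.3
eef_pos: [0.4648, -0.0902, -0.0278]
eef_rot: [-1.567, 0.003, 0.471]
contact_force: [-0.7, -0.1, 0.6]
opening: 0.0855
```

jog_arm(delta_rot=[[0, 0, 0], [0, 0, 0], [0, 0, 0], [0, 0, 0], [0, 0, 0]], translation=[[0, 0, 0], [0, 0, 0], [0, 0, 0], [0, 0, 0], [0, 0, 0]], claw=[0.3, 0.3, 0.3, 0.3, 0.3], squeeze=40)

```text
clock: 5.92
eef_pos: [0.4679, -0.0913, -0.0243]
eef_rot: [-1.572, -0.001, 0.471]
contact_force: [1.0, 0.3, 4.0]
opening: 0.0566
```

```bash
python3 - <<'E'
from h import *
go(.4456,-.315,.125,28); print(r.get_obs()["opening"],r.get_obs()["contact_force"])
E
```

```text
at [ 0.4679 -0.0913 -0.0243] yaw 27.0 j6 -2.39 t 5.92
trans [-121.2 -149.2 -189.4] rot [ 0.002 -0.017  0.001]
0.056649659553383545 [1.02325121 0.33183471 4.0321438 ]
```

jog_arm(delta_rot=[[0, 0, 0], [0, 0, 0], [0, 0, 0], [0, 0, 0], [0, 0, 0]], translation=[[0, -30, 0], [0, -60, 0], [0, -90, 0], [0, -120, 0], [0, -149, 0]], claw=[0.3, 0.3, 0.3, 0.3, 0.3])

```text
clock: 6.55
eef_pos: [0.4659, -0.0907, 0.1234]
eef_rot: [-1.57, 0.001, 0.471]
contact_force: [0.2, -0.3, -2.0]
opening: 0.0569
```

```bash
python3 - <<'E'
from h import *
c=camera("side"); np.savez("s3.npz",**c)
from scipy.optimize import least_squares
for n in ("w1","top0","s3"):
    c=dict(np.load(n+".npz")); P=pts(c); D=c["depth"]>0
    g=D&(np.hypot(P[...,0]-.4456,P[...,1]+.3152)<.1)
    Q=P[g&(P[...,2]>.019)&(P[...,2]<.027)]; R=cv2.minAreaRect(Q[:,:2].astype(np.float32))
    k=P[g&(P[...,2]>.072)&(P[...,2]<.098)&(np.hypot(P[...,0]-.4456,P[...,1]+.3152)<.03)]
    f=least_squares(lambda p:np.hypot(k[:,0]-p[0],k[:,1]-p[1])-.0075,[.4456,-.3152],loss="soft_l1",f_scale=.002).x
    print(n,"base",np.round(R[0],4),np.round(R[1],3),"pin",len(k),k.mean(0).round(4),f.round(4), "sh top",np.median(P[g&(P[...,2]>.0275)&(P[...,2]<.033)][:,2]))
go(.4456,-.315,.1,28)
E
```

```text
w1 base [ 0.4453 -0.3149] [0.129 0.13 ] pin 339 [ 0.4441 -0.3104  0.0862] [ 0.4454 -0.3159] sh top 0.02933620533484963
top0 base [ 0.4455 -0.3153] [0.13  0.131] pin 30 [ 0.4444 -0.3111  0.0868] [ 0.4459 -0.316 ] sh top 0.02923830928107967
s3 base [ 0.4456 -0.3161] [0.131 0.13 ] pin 45 [ 0.4423 -0.3202  0.0858] [ 0.4461 -0.3157] sh top 0.029717770114944093
at [ 0.4685 -0.0916  0.128 ] yaw 27.01 j6 -2.39 t 6.6
trans [-122.    28.4 -188.5] rot [ 0.004 -0.017  0.004]
```

jog_arm(delta_rot=[[0, 0, 0], [0, 0, 0], [0, 0, 0], [0, 0, 0], [0, 0, 0]], translation=[[-25, 0, -38], [-50, 0, -76], [-75, 0, -114], [-99, 0, -152], [-122, 10, -189]], claw=[0.3, 0.3, 0.3, 0.3, 0.3])

```text
clock: 7.22
eef_pos: [0.4434, -0.3162, 0.1126]
eef_rot: [-1.571, 0.0, 0.471]
contact_force: [1.0, 0.0, -1.6]
opening: 0.0571
```

jog_arm(delta_rot=[[0, 0, 0], [0, 0, 0], [0, 0, 0]], translation=[[0, 5, 0], [0, 8, 0], [0, 8, 0]], claw=[0.3, 0.3, 0.3])

```text
clock: 7.6
eef_pos: [0.4436, -0.3133, 0.1046]
eef_rot: [-1.569, 0.0, 0.472]
contact_force: [0.2, 0.3, -2.8]
opening: 0.0565
```

```bash
python3 - <<'E'
from h import *
go(.4456,-.3155,.1,28); print(r.get_obs()["contact_force"])
c=camera("wrist"); P=pts(c); cv2.imwrite("pics/w4.png",c["image"])
g=(c["depth"]>0)
T=r.get_obs()["eef_pos"]
Q=P[g&(np.hypot(P[...,0]-T[0],P[...,1]-T[1])<.04)&(P[...,2]>.155)&(P[...,2]<.182)]
print(len(Q),Q.mean(0),np.percentile(Q[:,2],[5,50,95]),hexyaw(Q,0))
B=P[g&(np.hypot(P[...,0]-.4456,P[...,1]+.3152)<.1)&(P[...,2]>.019)&(P[...,2]<.027)]; print(len(B),cv2.minAreaRect(B[:,:2].astype(np.float32)))
E
```

```text
at [ 0.4436 -0.3133  0.1046] yaw 27.07 j6 -2.8 t 7.6
trans [ 0.8  4.6 -2.9] rot [-0.002 -0.016 -0.   ]
[ 0.18222429  0.28218369 -2.84883157]
10027 [ 0.43372308 -0.31887543  0.17564059] [0.15979154 0.17835224 0.18179517] (np.float64(52.0), np.float64(0.06034437971593228))
10189 ((0.4447749853134155, -0.3161861300468445), (0.12871263921260834, 0.13009142875671387), 46.43241882324219)
```

View pics/w4.png

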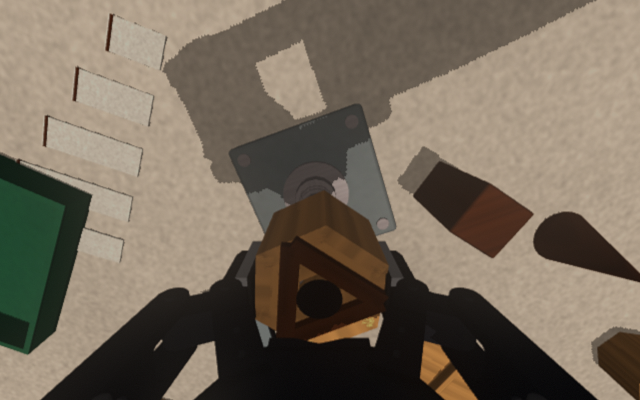

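```bash
cat >> h.py <<'E'
def hole(c,ztop,near):
    """guide-hole centre: dark blob nearest `near` px"""
    g=c["image"].max(2); m=(g<32).astype(np.uint8); v0,u0=near[1],near[0]
    w=np.zeros_like(m); cv2.circle(w,near,45,1,-1); n,l,s,ce=cv2.connectedComponentsWithStats(m&w)
    i=min((i for i in range(1,n) if s[i,4]>150),key=lambda i:np.hypot(*(ce[i]-near)))
    return ce[i],s[i],ray(c,*ce[i],ztop)
E
python3 - <<'E'
from h import *
c=camera("wrist"); print(hole(c,.183,(320,297))); go(.4456,-.3155,.1,28)
E
```

```text
(array([319.55379747, 300.5943038 ]), array([ 295,  280,   65,   48, 1580], dtype=int32), array([ 0.44364287, -0.31303963,  0.183     ]))
at [ 0.4442 -0.3138  0.1056] yaw 27.08 j6 -2.8 t 7.7
trans [ 0.5  5.6 -2.1] rot [ 0.    -0.016  0.   ]
```

jog_arm(delta_rot=[[0, 0, 0], [0, 0, 0], [0, 0, 0], [0, 0, 0], [0, 0, 0]], translation=[[0, 0, -2], [0, 16, -2], [0, 32, -2], [0, 46, -2], [0, 46, -2]], claw=[0.3, 0.3, 0.3, 0.3, 0.3])

```text
clock: 8.32
eef_pos: [0.4439, -0.3155, 0.0573]
eef_rot: [-1.567, 0.001, 0.471]
contact_force: [1.4, 0.5, -1.5]
opening: 0.057
```

jog_arm(delta_rot=[[0, 0, 0], [0, 0, 0], [0, 0, 0], [0, 0, 0], [0, 0, 0]], translation=[[0, 3, 0], [0, 6, 0], [0, 9, 0], [0, 12, 0], [0, 12, 0]], claw=[0.3, 0.3, 0.3, 0.3, 0.3])

```text
clock: 8.95
eef_pos: [0.4446, -0.3163, 0.0473]
eef_rot: [-1.57, 0.0, 0.471]
contact_force: [-0.7, -0.1, -2.1]
opening: 0.0565
```

```bash
python3 - <<'E'
from h import *
go(.4456,-.3155,.03,28); print(r.get_obs()["contact_force"])
E
```

```text
at [ 0.4446 -0.3163  0.0473] yaw 27.01 j6 -2.8 t 8.95
trans [ 1.3 17.3  0.3] rot [-0.001 -0.017 -0.   ]
[-0.6719818  -0.09545218 -2.06923725]
```

jog_arm(delta_rot=[[0, 0, 0], [0, 0, 0], [0, 0, 0], [0, 0, 0]], translation=[[1, 2, 0], [1, 4, 0], [1, 6, 0], [1, 6, 0]], claw=[0.3, 0.3, 0.3, 0.3])

```text
clock: 9.45
eef_pos: [0.4456, -0.3159, 0.0413]
eef_rot: [-1.57, 0.0, 0.471]
contact_force: [1.2, -0.5, -2.1]
opening: 0.0567
```

jog_arm(delta_rot=[[0, 0, 0], [0, 0, 0], [0, 0, 0], [0, 0, 0]], translation=[[0, 2, 0], [0, 4, 0], [0, 5, 0], [0, 5, 0]], claw=[0.3, 0.3, 0.3, 0.3])

```text
clock: 9.95
eef_pos: [0.4456, -0.316, 0.0365]
eef_rot: [-1.571, 0.0, 0.471]
contact_force: [-0.5, -0.1, -2.2]
opening: 0.0568
```

jog_arm(delta_rot=[[0, 0, 0], [0, 0, 0], [0, 0, 0], [0, 0, 0]], translation=[[0, 2, 0], [0, 4, 0], [0, 5, 0], [0, 5, 0]], claw=[0.3, 0.3, 0.3, 0.3])

```text
clock: 10.45
eef_pos: [0.4456, -0.316, 0.0314]
eef_rot: [-1.571, 0.0, 0.471]
contact_force: [-0.3, 0.4, -0.9]
opening: 0.057
```

jog_arm(delta_rot=[[0, 0, 0], [0, 0, 0], [0, 0, 0]], translation=[[0, 1.5, 0], [0, 3, 0], [0, 3, 0]], claw=[0.3, 0.3, 0.3])

```text
clock: 10.82
eef_pos: [0.4456, -0.316, 0.0284]
eef_rot: [-1.57, 0.0, 0.471]
contact_force: [-0.1, -0.5, -1.4]
opening: 0.0571
```

jog_arm(delta_rot=[[0, 0, 0], [0, 0, 0], [0, 0, 0]], translation=[[0, 1.5, 0], [0, 3, 0], [0, 3, 0]], claw=[0.3, 0.3, 0.3])

```text
clock: 11.2
eef_pos: [0.4457, -0.316, 0.0255]
eef_rot: [-1.571, 0.0, 0.471]
contact_force: [0.3, -0.2, -1.0]
opening: 0.0569
```

jog_arm(delta_rot=[[0, 0, 0], [0, 0, 0], [0, 0, 0]], translation=[[0, 1, 0], [0, 2, 0], [0, 2, 0]], claw=[0.3, 0.3, 0.3])

```text
clock: 11.58
eef_pos: [0.4459, -0.3162, 0.0246]
eef_rot: [-1.571, 0.0, 0.471]
contact_force: [-2.7, 2.6, 4.3]
opening: 0.0569
```

jog_arm(delta_rot=[[0, 0.17, 0], [0, 0.34, 0], [0, 0.51, 0], [0, 0.68, 0], [0, 0.85, 0]], translation=[[0, 0, 0], [0, 0, 0], [0, 0, 0], [0, 0, 0], [0, 0, 0]], claw=[0.3, 0.3, 0.3, 0.3, 0.3], squeeze=25)

```text
clock: 12.2
eef_pos: [0.4459, -0.3165, 0.0246]
eef_rot: [-1.571, -0.001, -0.384]
contact_force: [-1.6, 1.3, 3.3]
opening: 0.057
```

jog_arm(delta_rot=[[0, 0.17, 0], [0, 0.34, 0], [0, 0.51, 0], [0, 0.68, 0], [0, 0.85, 0]], translation=[[0, 0, 0], [0, 0, 0], [0, 0, 0], [0, 0, 0], [0, 0, 0]], claw=[0.3, 0.3, 0.3, 0.3, 0.3])

```text
clock: 12.82
eef_pos: [0.4462, -0.3171, 0.0249]
eef_rot: [-1.571, -0.002, -1.234]
contact_force: [-1.8, 0.4, 3.2]
opening: 0.0568
```

jog_arm(delta_rot=[[0, 0.17, 0], [0, 0.34, 0], [0, 0.51, 0], [0, 0.68, 0], [0, 0.85, 0]], translation=[[0, 0, 0], [0, 0, 0], [0, 0, 0], [0, 0, 0], [0, 0, 0]], claw=[0.3, 0.3, 0.3, 0.3, 0.3])

```text
clock: 13.45
eef_pos: [0.4462, -0.3176, 0.0248]
eef_rot: [-1.568, -0.002, -2.084]
contact_force: [-1.5, -3.2, 3.1]
opening: 0.0567
```

```bash
python3 - <<'E'
from h import *
go(.4456,-.3155,.03,28); print(r.get_obs()["contact_force"],r.get_obs()["ft_torque"])
c=camera("wrist"); np.savez("w5.npz",**c); cv2.imwrite("pics/w5.png",c["image"])
P=pts(c);T=r.get_obs()["eef_pos"]
Q=P[(c["depth"]>0)&(np.hypot(P[...,0]-T[0],P[...,1]-T[1])<.02)&(P[...,2]>.08)&(P[...,2]<.112)]
print(len(Q),np.percentile(Q[:,2],[5,25,50,75,95]).round(4))
E
```

```text
at [ 0.4462 -0.3176  0.0248] yaw -119.42 j6 -0.24 t 13.45
trans [-1.5 -5.2 -1.6] rot [ 2.000e-03 -2.573e+00  4.000e-03]
[-1.53105706 -3.22572715  3.06116553] [-0.30662284  0.38916547  0.03510329]
5718 [0.0983 0.1019 0.1025 0.103  0.1037]
```

jog_arm(delta_rot=[[0, 0.17, 0], [0, 0.34, 0], [0, 0.51, 0], [0, 0.68, 0], [0, 0.85, 0]], translation=[[0, 1, 0], [0, 1, 0], [0, 1, 0], [0, 1, 0], [0, 1, 0]], claw=[0.3, 0.3, 0.3, 0.3, 0.3])

```text
clock: 14.12
eef_pos: [0.445, -0.3177, 0.0244]
eef_rot: [-1.568, -0.003, -2.931]
contact_force: [-8.8, -0.3, 9.6]
opening: 0.0567
```

jog_arm(delta_rot=[[0, 0.17, 0], [0, 0.34, 0], [0, 0.51, 0], [0, 0.68, 0], [0, 0.85, 0]], translation=[[0, 0, 0], [0, 0, 0], [0, 0, 0], [0, 0, 0], [0, 0, 0]], claw=[0.3, 0.3, 0.3, 0.3, 0.3])

```text
clock: 14.75
eef_pos: [0.4439, -0.3169, 0.0242]
eef_rot: [-1.567, -0.003, 2.502]
contact_force: [-11.2, 3.3, 12.4]
opening: 0.057
```

```bash
python3 - <<'E'
from h import *
go(.4456,-.3155,.1,28); print(r.get_obs()["contact_force"],r.get_obs()["ft_torque"])
c=camera("side"); np.savez("s5.npz",**c); cv2.imwrite("pics/s5.png",cv2.resize(c["image"][250:370,290:410],None,fx=5,fy=5))
E
```

```text
at [ 0.4439 -0.3169  0.0242] yaw 143.38 j6 1.46 t 14.75
trans [ -0.3 -75.8  -1.9] rot [-6.000e-03  2.014e+00 -2.000e-03]
[-11.16836226   3.26716956  12.41412959] [0.25581943 1.95731608 0.18388043]
```

View pics/s5.png

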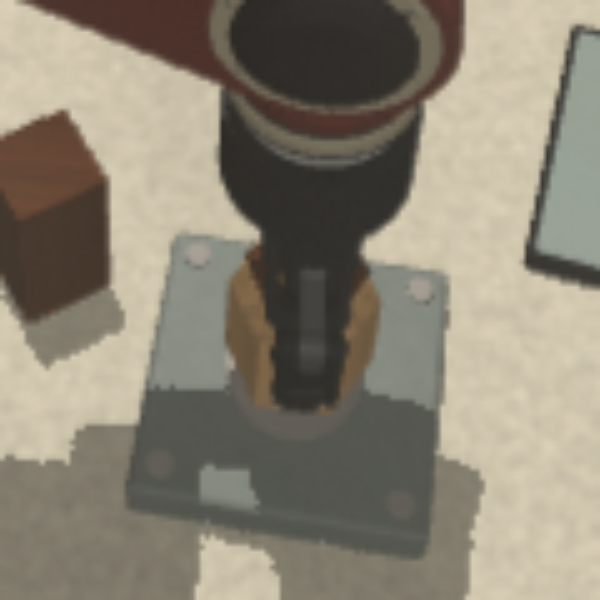

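jog_arm(delta_rot=[[0, 0, 0], [0, 0, 0], [0, 0, 0], [0, 0, 0], [0, 0, 0]], translation=[[0, -1, 0], [0, -1, 0], [0, -1, 0], [0, -1, 0], [0, -1, 0]], claw=[0.85, 0.85, 0.85, 0.85, 0.85])

```text
clock: 15.42
eef_pos: [0.4457, -0.316, 0.0235]
eef_rot: [-1.571, -0.0, 2.505]
contact_force: [-0.5, -0.6, -0.6]
opening: 0.0727
```

```bash
python3 - <<'E'
from h import *
go(.4456,-.3157,.0245,143.4); print(r.get_obs()["contact_force"],r.get_obs()["ft_torque"])
c=camera("wrist"); np.savez("w6.npz",**c)
P=pts(c)
for n in ("w5","w6"):
    c=dict(np.load(n+".npz")); P=pts(c)
    Q=P[(c["depth"]>0)&(np.hypot(P[...,0]-.4456,P[...,1]+.3157)<.027)&(P[...,2]>.08)&(P[...,2]<.112)]
    A=np.c_[Q[:,:2]-[.4456,-.3157],np.ones(len(Q))]; s=np.linalg.lstsq(A,Q[:,2],rcond=None)[0]
    H,_,_,_=blob(c,(320,290),.09,.1,win=100); H=Q
    print(n,len(Q),np.percentile(Q[:,2],[5,25,50,75,95]).round(4),"slope",s.round(4))
E
```

```text
at [ 0.4457 -0.316   0.0235] yaw 143.51 j6 1.45 t 15.43
trans [ 0.3 -1.  -0.1] rot [0.    0.002 0.   ]
[-0.53633463 -0.57174888 -0.56841276] [-0.00964063  0.00286875  0.01396497]
w5 10233 [0.0979 0.0988 0.1021 0.1027 0.1035] slope [ 0.0086 -0.0255  0.1011]
w6 10046 [0.0978 0.0991 0.1021 0.1028 0.1036] slope [-0.0171  0.0179  0.1013]
```

jog_arm(delta_rot=[[0, 0, 0], [0, 0, 0], [0, 0, 0], [0, 0, 0]], translation=[[0, 0, 0], [0, 0, 0], [0, 0, 0], [0, 1, 0]], claw=[0.3, 0.3, 0.3, 0.3])

```text
clock: 15.98
eef_pos: [0.4459, -0.3164, 0.0235]
eef_rot: [-1.571, 0.0, 2.504]
contact_force: [-2.4, 0.7, 8.2]
opening: 0.0564
```

jog_arm(delta_rot=[[0, 0.15, 0], [0, 0.3, 0], [0, 0.45, 0], [0, 0.6, 0], [0, 0.75, 0]], translation=[[0, 0, 0], [0, 0, 0], [0, 0, 0], [0, 0, 0], [0, 0, 0]], claw=[0.3, 0.3, 0.3, 0.3, 0.3])

```text
clock: 16.6
eef_pos: [0.4448, -0.3162, 0.0232]
eef_rot: [-1.569, -0.001, 1.75]
contact_force: [-5.0, 0.7, 7.2]
opening: 0.0562
```

jog_arm(delta_rot=[[0, 0.15, 0], [0, 0.3, 0], [0, 0.45, 0], [0, 0.6, 0], [0, 0.75, 0]], translation=[[0, 0, 0], [0, 0, 0], [0, 0, 0], [0, 0, 0], [0, 0, 0]], claw=[0.3, 0.3, 0.3, 0.3, 0.3])

```text
clock: 17.23
eef_pos: [0.4453, -0.316, 0.0234]
eef_rot: [-1.57, 0.0, 1.0]
contact_force: [-3.6, 1.8, 6.9]
opening: 0.0563
```

```bash
python3 - <<'E'
from h import *
go(.4456,-.3157,.12,143.4)
c=camera("wrist"); P=pts(c)
Q=P[(c["depth"]>0)&(np.hypot(P[...,0]-.4456,P[...,1]+.3157)<.027)&(P[...,2]>.08)&(P[...,2]<.112)]
print(len(Q),np.percentile(Q[:,2],[5,25,50,75,95]).round(4))
E
```

```text
at [ 0.4453 -0.316   0.0234] yaw 57.29 j6 2.96 t 17.23
trans [  0.4 -96.6   0.1] rot [-1.000e-03 -1.503e+00  1.000e-03]
10021 [0.0975 0.0986 0.1018 0.1025 0.1033]
```

jog_arm(delta_rot=[[0, 0, 0], [0, 0, 0], [0, 0, 0], [0, 0, 0], [0, 0, 0]], translation=[[0, -12, 0], [0, -30, 0], [0, -50, 0], [0, -72, 0], [0, -95, 0]], claw=[0.3, 0.3, 0.3, 0.3, 0.3], squeeze=40)

```text
clock: 17.9
eef_pos: [0.4459, -0.3162, 0.1196]
eef_rot: [-1.572, 0.0, 1.005]
contact_force: [-0.9, 0.9, -1.7]
opening: 0.0561
```

jog_arm(delta_rot=[[0, -0.17, 0], [0, -0.34, 0], [0, -0.51, 0], [0, -0.68, 0], [0, -0.85, 0]], translation=[[0, 0, 0], [0, 0, 0], [0, 0, 0], [0, 0, 0], [0, 0, 0]], claw=[0.3, 0.3, 0.3, 0.3, 0.3])

```text
clock: 18.52
eef_pos: [0.446, -0.3163, 0.1191]
eef_rot: [-1.572, 0.001, 1.86]
contact_force: [-0.2, 0.4, -2.4]
opening: 0.0562
```

jog_arm(delta_rot=[[0, -0.17, 0], [0, -0.34, 0], [0, -0.51, 0], [0, -0.68, 0], [0, -0.85, 0]], translation=[[0, 0, 0], [0, 0, 0], [0, 0, 0], [0, 0, 0], [0, 0, 0]], claw=[0.3, 0.3, 0.3, 0.3, 0.3])

```text
clock: 19.15
eef_pos: [0.446, -0.3162, 0.119]
eef_rot: [-1.57, 0.001, 2.71]
contact_force: [-0.5, -0.0, -2.3]
opening: 0.0558
```

```bash
python3 - <<'E'
from h import *
o=r.get_obs(); print(o["opening"],o["contact_force"])
go(.601,.0713,.06,np.degrees(o["eef_rot"][2]))
E
```

```text
0.05583781214285283 [-0.50582495 -0.00406523 -2.26217412]
at [ 0.446  -0.3162  0.119 ] yaw 155.29 j6 1.25 t 19.15
trans [  21.3   58.9 -416.9] rot [-0.    -0.    -0.001]
```

jog_arm(delta_rot=[[0, 0, 0], [0, 0, 0], [0, 0, 0], [0, 0, 0], [0, 0, 0]], translation=[[2, 0, -42], [4, 0, -84], [6, 0, -126], [8, 0, -168], [10, 0, -210]], claw=[0.3, 0.3, 0.3, 0.3, 0.3])

```text
clock: 19.77
eef_pos: [0.5263, -0.1204, 0.1192]
eef_rot: [-1.571, 0.002, 2.705]
contact_force: [0.1, 0.1, -0.8]
opening: 0.0561
```

jog_arm(delta_rot=[[0, 0, 0], [0, 0, 0], [0, 0, 0], [0, 0, 0], [0, 0, 0]], translation=[[2, 0, -45], [5, 0, -90], [8, 0, -135], [10, 0, -180], [11, 0, -207]], claw=[0.3, 0.3, 0.3, 0.3, 0.3])

```text
clock: 20.4
eef_pos: [0.6041, 0.0727, 0.1191]
eef_rot: [-1.572, 0.001, 2.706]
contact_force: [0.2, 0.0, -1.6]
opening: 0.0558
```

jog_arm(delta_rot=[[0, 0, 0], [0, 0, 0], [0, 0, 0], [0, 0, 0], [0, 0, 0]], translation=[[0, 0, 0], [0, 30, 0], [0, 60, 0], [0, 90, 0], [0, 115, 0]], claw=[0.3, 0.3, 0.3, 0.3, 0.3])

```text
clock: 21.02
eef_pos: [0.6028, 0.0696, 0.0022]
eef_rot: [-1.57, -0.0, 2.704]
contact_force: [-0.3, -0.1, -1.3]
opening: 0.0561
```

```bash
python3 - <<'E'
from h import *
o=r.get_obs(); print(o["opening"],o["contact_force"])
go(.601,.0713,-.0185,np.degrees(o["eef_rot"][2]))
E
```

```text
0.05611727503387083 [-0.27002541 -0.06401273 -1.28162354]
at [0.6028 0.0696 0.0022] yaw 154.91 j6 2.0 t 21.02
trans [ 2.4 20.7 -0.8] rot [-0.  0.  0.]
```

jog_arm(delta_rot=[[0, 0, 0], [0, 0, 0], [0, 0, 0], [0, 0, 0]], translation=[[1, 10, 0], [1, 18, 0], [1, 21, 0], [1, 21, 0]], claw=[0.3, 0.3, 0.3, 0.3])

```text
clock: 21.52
eef_pos: [0.6029, 0.071, -0.0177]
eef_rot: [-1.571, 0.001, 2.704]
contact_force: [0.1, -1.1, -2.4]
opening: 0.0561
```

jog_arm(delta_rot=[[0, 0, 0], [0, 0, 0], [0, 0, 0]], translation=[[0, 0, 0], [0, 0, 0], [0, 0, 0]], claw=[0.85, 0.85, 0.85])

```text
clock: 21.9
eef_pos: [0.6028, 0.071, -0.0178]
eef_rot: [-1.571, 0.001, 2.704]
contact_force: [-0.8, -0.1, 0.1]
opening: 0.0729
```

jog_arm(delta_rot=[[0, 0, 0], [0, 0, 0], [0, 0, 0], [0, 0, 0], [0, 0, 0]], translation=[[0, -20, 0], [0, -50, 0], [0, -85, 0], [0, -120, 0], [0, -150, 0]], claw=[0.85, 1, 1, 1, 1])

```text
clock: 22.52
eef_pos: [0.6031, 0.0711, 0.1351]
eef_rot: [-1.572, 0.003, 2.704]
contact_force: [0.9, 0.1, -0.5]
opening: 0.0855
```

```bash
python3 - <<'E'
from h import *
c=camera("wrist"); P=pts(c); np.savez("w7.npz",**c); cv2.imwrite("pics/w7.png",c["image"])
for n,p in dict(tri=(.601,.071),cross=(.463,.131),rnd=(.473,.3835)).items():
    Q=P[(c["depth"]>0)&(np.hypot(P[...,0]-p[0],P[...,1]-p[1])<.05)&(P[...,2]>.044)&(P[...,2]<.066)]
    if len(Q)>50: print(n,len(Q),Q.mean(0).round(4),np.round(cv2.minEnclosingCircle(Q[:,:2].astype(np.float32))[0],4),hexyaw(Q,0),np.median(Q[:,2]))
go(.463,.131,.06,43)
E
```

```text
tri 2971 [0.6054 0.0704 0.0572] [0.6036 0.0713] (np.float64(1.0), np.float64(0.05490256037488497)) 0.05737521631681691
cross 549 [0.4421 0.1358 0.049 ] [0.4357 0.1395] (np.float64(18.0), np.float64(0.03615986728565573)) 0.04911637735555556
rnd 605 [0.4641 0.3705 0.0509] [0.4651 0.3745] (np.float64(47.0), np.float64(0.03767671471238162)) 0.05046141635429732
at [0.6058 0.0711 0.1401] yaw 154.96 j6 2.0 t 22.57
trans [155.5  78.6   6.5] rot [ 0.012  1.954 -0.002]
```

View pics/w7.png

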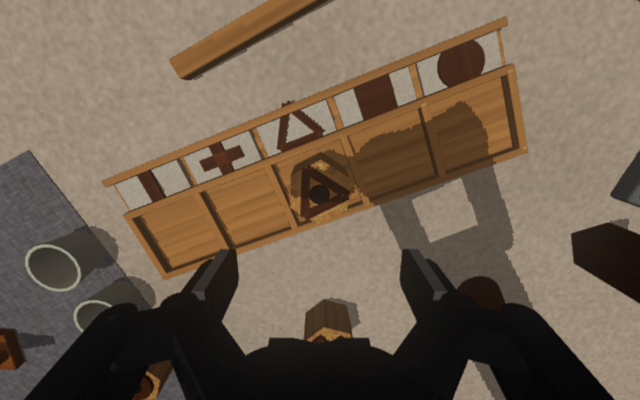

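jog_arm(delta_rot=[[0, -0.17, 0], [0, -0.34, 0], [0, -0.51, 0], [0, -0.68, 0], [0, -0.85, 0]], translation=[[30, 0, 1], [60, 0, 2], [90, 0, 3], [120, 0, 4], [154, 0, 6]], claw=[1, 1, 1, 1, 1])

```text
clock: 23.2
eef_pos: [0.4597, 0.1311, 0.1326]
eef_rot: [-1.57, 0.001, -2.723]
contact_force: [0.5, -0.7, -0.3]
opening: 0.0854
```

jog_arm(delta_rot=[[0, -0.17, 0], [0, -0.34, 0], [0, -0.51, 0], [0, -0.68, 0], [0, -0.85, 0]], translation=[[0, 0, 0], [0, 0, 0], [0, 0, 0], [0, 0, 0], [0, 0, 0]], claw=[1, 1, 1, 1, 1])

```text
clock: 23.82
eef_pos: [0.4605, 0.1308, 0.1326]
eef_rot: [-1.569, 0.001, -1.873]
contact_force: [0.2, -0.4, -0.0]
opening: 0.0856
```

jog_arm(delta_rot=[[0, -0.17, 0], [0, -0.34, 0], [0, -0.53, 0], [0, -0.53, 0]], translation=[[0, 0, 0], [0, 0, 0], [0, 0, 0], [0, 0, 0]], claw=[1, 1, 1, 1])

```text
clock: 24.32
eef_pos: [0.4605, 0.1308, 0.1324]
eef_rot: [-1.57, -0.0, -1.351]
contact_force: [-0.7, -0.8, -1.1]
opening: 0.0852
```

```bash
cat >> h.py <<'E'
def nuts(c,**k):
    P=pts(c)
    for n,p in k.items():
        Q=P[(c["depth"]>0)&(np.hypot(P[...,0]-p[0],P[...,1]-p[1])<.06)&(P[...,2]>.044)&(P[...,2]<.066)]
        if len(Q)>50:
            m=np.median(Q[:,:2],0); Q=Q[np.hypot(*(Q[:,:2]-m).T)<.04]
            print(n,len(Q),Q.mean(0).round(4),np.round(cv2.minEnclosingCircle(Q[:,:2].astype(np.float32))[0],4),hexyaw(Q,0))
E
python3 - <<'E'
from h import *
c=camera("wrist"); nuts(c,cross=(.463,.131),rnd=(.473,.3835)); 
go(.463,.131,-.025,-77)
E
```

```text
cross 2384 [0.4264 0.143  0.0512] [0.4237 0.1425] (np.float64(21.0), np.float64(0.049940313635190525))
at [0.4605 0.1308 0.1323] yaw -77.45 j6 -0.1 t 24.38
trans [  0.3 157.3   2.3] rot [-0.001 -0.008  0.   ]
```

```bash
python3 - <<'E'
from h import *
c=camera("top"); nuts(c,cross=(.435,.14),rnd=(.473,.3835),tri=(.6035,.0713))
w=camera("wrist"); nuts(w,cross=(.435,.14)); cv2.imwrite("pics/w8.png",np.hstack([w["image"],c["image"][200:300,190:320].repeat(4,0).repeat(4,1)[:400]])[:, 300:1100])
E
```

```text
cross 93 [0.4141 0.1592 0.051 ] [0.4164 0.1471] (np.float64(10.0), np.float64(0.044369910941239016))
rnd 525 [0.4726 0.3833 0.0519] [0.4729 0.3847] (np.float64(44.0), np.float64(0.05470854306336547))
tri 502 [0.6021 0.0703 0.0579] [0.6033 0.0708] (np.float64(4.0), np.float64(0.0548996302257582))
cross 3018 [0.4214 0.1444 0.0509] [0.4213 0.1429] (np.float64(20.0), np.float64(0.05451960241085624))
```

View pics/w8.png

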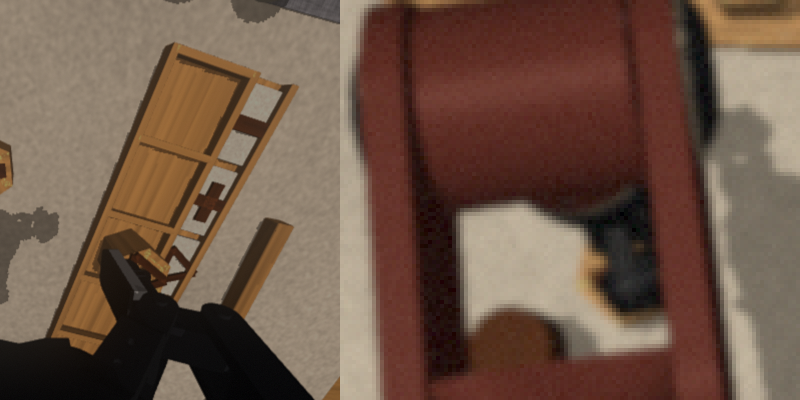

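jog_arm(delta_rot=[[0, -0.07, 0], [0, -0.13, 0], [0, -0.13, 0], [0, -0.13, 0], [0, -0.13, 0]], translation=[[-10, 0, -18], [-20.5, 0, -35.5], [-20.5, 30, -35.5], [-20.5, 65, -35.5], [-20.5, 100, -35.5]], claw=[1, 1, 1, 1, 1])

```text
clock: 25.1
eef_pos: [0.4214, 0.1431, 0.0311]
eef_rot: [-1.57, -0.0, -1.22]
contact_force: [0.3, -0.3, 0.5]
opening: 0.0852
```

jog_arm(delta_rot=[[0, 0, 0], [0, 0, 0], [0, 0, 0], [0, 0, 0]], translation=[[0, 25, 0], [0, 45, 0], [0, 57, 0], [0, 57, 0]], claw=[1, 1, 1, 1])

```text
clock: 25.6
eef_pos: [0.4205, 0.1429, -0.026]
eef_rot: [-1.572, 0.0, -1.219]
contact_force: [-0.4, 0.8, 0.4]
opening: 0.0855
```

jog_arm(delta_rot=[[0, 0, 0], [0, 0, 0], [0, 0, 0], [0, 0, 0], [0, 0, 0]], translation=[[0, 0, 0], [0, 0, 0], [0, 0, 0], [0, 0, 0], [0, 0, 0]], claw=[0.3, 0.3, 0.3, 0.3, 0.3])

```text
clock: 26.22
eef_pos: [0.4225, 0.1432, -0.024]
eef_rot: [-1.568, -0.0, -1.219]
contact_force: [-0.4, 0.2, 5.7]
opening: 0.056
```

```bash
python3 - <<'E'
from h import *
o=r.get_obs(); print(o["opening"],o["contact_force"]); go(.4456,-.3157,.124,-70)
E
```

```text
0.056035071622281225 [-0.38448082  0.20755501  5.70220951]
at [ 0.4225  0.1432 -0.024 ] yaw -69.83 j6 -0.19 t 26.23
trans [ 438.8 -148.2 -136.2] rot [-0.002  0.003  0.   ]
```

jog_arm(delta_rot=[[0, 0, 0], [0, 0, 0], [0, 0, 0], [0, 0, 0], [0, 0, 0]], translation=[[0, -30, 0], [0, -60, 0], [0, -90, 0], [0, -120, 0], [0, -148, 0]], claw=[0.3, 0.3, 0.3, 0.3, 0.3])

```text
clock: 26.85
eef_pos: [0.4205, 0.1429, 0.123]
eef_rot: [-1.572, 0.0, -1.219]
contact_force: [0.5, 0.1, -1.4]
opening: 0.0557
```

jog_arm(delta_rot=[[0, 0, 0], [0, 0, 0], [0, 0, 0], [0, 0, 0], [0, 0, 0]], translation=[[44, 0, -14], [88, 0, -27], [132, 0, -41], [176, 0, -54], [220, 0, -68]], claw=[0.3, 0.3, 0.3, 0.3, 0.3])

```text
clock: 27.48
eef_pos: [0.4325, -0.0882, 0.122]
eef_rot: [-1.571, 0.001, -1.219]
contact_force: [-0.1, 0.1, -1.7]
opening: 0.0561
```

jog_arm(delta_rot=[[0, 0, 0], [0, 0, 0], [0, 0, 0], [0, 0, 0], [0, 0, 0]], translation=[[47, 0, -14], [94, 0, -29], [141, 0, -44], [188, 0, -58], [219, 0, -68]], claw=[0.3, 0.3, 0.3, 0.3, 0.3])

```text
clock: 28.1
eef_pos: [0.4441, -0.3177, 0.1217]
eef_rot: [-1.571, 0.001, -1.22]
contact_force: [0.2, 0.0, -1.1]
opening: 0.0555
```

jog_arm(delta_rot=[[0, 0, 0], [0, 0, 0], [0, 0, 0], [0, 0, 0]], translation=[[0, 10, 0], [0, 18, 0], [0, 18, 0], [0, 18, 0]], claw=[0.3, 0.3, 0.3, 0.3])

```text
clock: 28.6
eef_pos: [0.4449, -0.3151, 0.1046]
eef_rot: [-1.571, 0.0, -1.218]
contact_force: [0.5, -0.6, -0.5]
opening: 0.0557
```

```bash
python3 - <<'E'
from h import *
o=r.get_obs(); print(o["opening"],o["contact_force"]); go(.4456,-.3157,.0475,-70)
c=camera("wrist"); h=hole(c,o["eef_pos"][2]+.024+.054,(320,297)); print(h[0],h[1],(h[2]-o["eef_pos"]).round(4))
cv2.imwrite("pics/w9.png",c["image"])
E
```

```text
0.055703927144588154 [ 0.53785383 -0.57332477 -0.4593016 ]
at [ 0.4449 -0.3151  0.1046] yaw -69.76 j6 -1.11 t 28.6
trans [ 0.8 57.1  0.4] rot [ 0.     0.004 -0.   ]
[316.56878981 300.11974522] [ 277  282   66   40 1570] [-0.0011  0.0004  0.078 ]
```

jog_arm(delta_rot=[[0, 0, 0], [0, 0, 0], [0, 0, 0], [0, 0, 0], [0, 0, 0]], translation=[[1, 14, 0.5], [1, 28, 0.5], [1, 42, 0.5], [1, 56, 0.5], [1, 56, 0.5]], claw=[0.3, 0.3, 0.3, 0.3, 0.3])

```text
clock: 29.28
eef_pos: [0.4445, -0.3157, 0.0464]
eef_rot: [-1.573, 0.003, -1.219]
contact_force: [0.3, -0.6, -0.7]
opening: 0.0561
```

jog_arm(delta_rot=[[0, 0, 0], [0, 0, 0], [0, 0, 0], [0, 0, 0], [0, 0, 0]], translation=[[0, 3, 0], [0, 6, 0], [0, 9, 0], [0, 12, 0], [0, 12, 0]], claw=[0.3, 0.3, 0.3, 0.3, 0.3])

```text
clock: 29.9
eef_pos: [0.4455, -0.3166, 0.0363]
eef_rot: [-1.571, 0.001, -1.219]
contact_force: [-0.2, 0.8, -1.6]
opening: 0.0557
```

jog_arm(delta_rot=[[0, 0, 0], [0, 0, 0], [0, 0, 0], [0, 0, 0]], translation=[[0, 2, 0], [0, 4, 0], [0, 6, 0], [0, 6, 0]], claw=[0.3, 0.3, 0.3, 0.3])

```text
clock: 30.4
eef_pos: [0.4455, -0.3166, 0.0303]
eef_rot: [-1.571, 0.0, -1.219]
contact_force: [0.0, -0.1, -0.5]
opening: 0.0561
```

jog_arm(delta_rot=[[0, 0, 0], [0, 0, 0], [0, 0, 0]], translation=[[0, 2, 0], [0, 3, 0], [0, 3, 0]], claw=[0.3, 0.3, 0.3])

```text
clock: 30.78
eef_pos: [0.4456, -0.3167, 0.0275]
eef_rot: [-1.571, 0.0, -1.219]
contact_force: [0.2, -0.5, -1.7]
opening: 0.0557
```

jog_arm(delta_rot=[[0, 0, 0], [0, 0, 0], [0, 0, 0]], translation=[[0, 2, 0], [0, 3, 0], [0, 3, 0]], claw=[0.3, 0.3, 0.3])

```text
clock: 31.15
eef_pos: [0.4456, -0.3169, 0.0249]
eef_rot: [-1.571, -0.0, -1.219]
contact_force: [-1.4, 0.7, 1.6]
opening: 0.0556
```

jog_arm(delta_rot=[[0, 0, 0], [0, 0.17, 0], [0, 0.34, 0], [0, 0.51, 0], [0, 0.68, 0]], translation=[[-1, 0.5, 0], [-1, 0.5, 0], [-1, 0.5, 0], [-1, 0.5, 0], [-1, 0.5, 0]], claw=[0.3, 0.3, 0.3, 0.3, 0.3], squeeze=25)

```text
clock: 31.78
eef_pos: [0.4452, -0.3155, 0.0237]
eef_rot: [-1.571, 0.0, -1.904]
contact_force: [0.2, -0.6, -1.7]
opening: 0.0561
```

jog_arm(delta_rot=[[0, 0.17, 0], [0, 0.34, 0], [0, 0.51, 0], [0, 0.68, 0], [0, 0.85, 0]], translation=[[0, 0, 0], [0, 0, 0], [0, 0, 0], [0, 0, 0], [0, 0, 0]], claw=[0.3, 0.3, 0.3, 0.3, 0.3])

```text
clock: 32.4
eef_pos: [0.4452, -0.3155, 0.0236]
eef_rot: [-1.571, 0.0, -2.754]
contact_force: [-0.3, -0.8, -1.7]
opening: 0.0557
```

jog_arm(delta_rot=[[0, 0.17, 0], [0, 0.34, 0], [0, 0.51, 0], [0, 0.68, 0], [0, 0.85, 0]], translation=[[0, 0, 0], [0, 0, 0], [0, 0, 0], [0, 0, 0], [0, 0, 0]], claw=[0.3, 0.3, 0.3, 0.3, 0.3])

```text
clock: 33.02
eef_pos: [0.4457, -0.3161, 0.0244]
eef_rot: [-1.571, 0.001, 2.679]
contact_force: [-0.3, 1.0, -0.4]
opening: 0.0555
```

```bash
cat >> h.py <<'E'
def top(c):
    P=pts(c); Q=P[(c["depth"]>0)&(np.hypot(P[...,0]-.4456,P[...,1]+.3157)<.027)&(P[...,2]>.07)&(P[...,2]<.118)]
    print("top",np.percentile(Q[:,2],[5,25,50,75,95]).round(4))
E
python3 - <<'E'
from h import *
o=r.get_obs(); print(o["opening"],o["contact_force"],o["ft_torque"]); go(.4456,-.3157,.0475,-70)
top(camera("wrist"))
E
```

```text
0.05546306874703332 [-0.26767765  1.01179032 -0.41133242] [ 0.01888256  0.03120498 -0.00052772]
at [ 0.4457 -0.3161  0.0244] yaw 153.48 j6 1.28 t 33.02
trans [  0.3 -23.1  -0.3] rot [-2.000e-03 -2.383e+00 -0.000e+00]
top [0.0971 0.0978 0.0997 0.1019 0.1028]
```

jog_arm(delta_rot=[[0, 0, 0], [0, 0, 0], [0, 0, 0]], translation=[[0, 1, 0], [0, 2, 0], [0, 2, 0]], claw=[0.3, 0.3, 0.3])

```text
clock: 33.45
eef_pos: [0.4458, -0.3161, 0.0237]
eef_rot: [-1.571, 0.001, 2.687]
contact_force: [-2.7, 2.4, 8.8]
opening: 0.0559
```

jog_arm(delta_rot=[[0, 0, 0], [0, 0, 0], [0, 0, 0]], translation=[[0, 1, 0], [0, 2, 0], [0, 2, 0]], claw=[0.3, 0.3, 0.3])

```text
clock: 33.83
eef_pos: [0.446, -0.3162, 0.0234]
eef_rot: [-1.571, 0.0, 2.687]
contact_force: [-6.3, 6.2, 18.2]
opening: 0.0561
```

jog_arm(delta_rot=[[0, 0, 0], [0, 0, 0], [0, 0, 0]], translation=[[0, 1, 0], [0, 2, 0], [0, 2, 0]], claw=[0.3, 0.3, 0.3])

```text
clock: 34.2
eef_pos: [0.4462, -0.3164, 0.0231]
eef_rot: [-1.571, -0.0, 2.687]
contact_force: [-10.3, 8.9, 27.2]
opening: 0.0558
```

jog_arm(delta_rot=[[0, 0, 0], [0, 0.17, 0], [0, 0.34, 0], [0, 0.51, 0], [0, 0.68, 0]], translation=[[0, -3.5, 0], [0, -3.5, 0], [0, -3.5, 0], [0, -3.5, 0], [0, -3.5, 0]], claw=[0.3, 0.3, 0.3, 0.3, 0.3])

```text
clock: 34.83
eef_pos: [0.4453, -0.3156, 0.0213]
eef_rot: [-1.571, -0.0, 2.002]
contact_force: [0.3, -0.2, -0.7]
opening: 0.0559
```

jog_arm(delta_rot=[[0, 0.17, 0], [0, 0.34, 0], [0, 0.51, 0], [0, 0.68, 0], [0, 0.85, 0]], translation=[[0, 0, 0], [0, 0, 0], [0, 0, 0], [0, 0, 0], [0, 0, 0]], claw=[0.3, 0.3, 0.3, 0.3, 0.3])

```text
clock: 35.45
eef_pos: [0.445, -0.3154, 0.0209]
eef_rot: [-1.57, -0.0, 1.152]
contact_force: [-0.1, 0.2, -2.0]
opening: 0.0557
```

```bash
python3 - <<'E'
from h import *
o=r.get_obs(); print(o["opening"],o["contact_force"],o["ft_torque"]); go(.4456,-.3157,.0475,-70)
top(camera("wrist"))
E
```

```text
0.055709008106516356 [-0.12427407  0.18478717 -2.04812177] [-0.01018253  0.03938846  0.00202936]
at [ 0.445  -0.3154  0.0209] yaw 65.99 j6 2.81 t 35.45
trans [  0.  -26.6  -0.7] rot [-1.000e-03  2.373e+00 -1.000e-03]
top [0.0938 0.0945 0.0963 0.0986 0.1002]
```

jog_arm(delta_rot=[[0, 0, 0], [0, 0, 0], [0, 0, 0], [0, 0, 0]], translation=[[0, 0, 0], [0, 0, 0], [0, 0, 0], [0, 0, 0]], claw=[1, 1, 1, 1])

```text
clock: 36.0
eef_pos: [0.4454, -0.3159, 0.0217]
eef_rot: [-1.571, 0.0, 1.155]
contact_force: [0.2, -0.5, -0.1]
opening: 0.0852
```

jog_arm(delta_rot=[[0, -0.1745, 0], [0, -0.349, 0], [0, -0.5235, 0], [0, -0.698, 0], [0, -0.8725, 0]], translation=[[0, 0, 0], [0, 0, 0], [0, 0, 0], [0, 0, 0], [0, 0, 0]], claw=[1, 1, 1, 1, 1])

```text
clock: 36.62
eef_pos: [0.4453, -0.3159, 0.0216]
eef_rot: [-1.571, 0.0, 2.033]
contact_force: [-0.5, -0.1, -0.2]
opening: 0.0852
```

jog_arm(delta_rot=[[0, -0.1745, 0], [0, -0.349, 0], [0, -0.5235, 0], [0, -0.698, 0], [0, -0.8725, 0]], translation=[[0, 0, 0], [0, 0, 0], [0, 0, 0], [0, 0, 0], [0, 0, 0]], claw=[1, 1, 1, 1, 1])

```text
clock: 37.25
eef_pos: [0.4453, -0.3158, 0.0216]
eef_rot: [-1.571, 0.0, 2.906]
contact_force: [-0.5, -0.4, 0.5]
opening: 0.0856
```

jog_arm(delta_rot=[[0, -0.1745, 0], [0, -0.349, 0], [0, -0.5235, 0], [0, -0.698, 0], [0, -0.8725, 0]], translation=[[0, 0, 0], [0, 0, 0], [0, 0, 0], [0, 0, 0], [0, 0, 0]], claw=[1, 1, 1, 1, 1])

```text
clock: 37.88
eef_pos: [0.4453, -0.3159, 0.0217]
eef_rot: [-1.571, 0.0, -2.505]
contact_force: [0.1, 1.4, 0.4]
opening: 0.0854
```

jog_arm(delta_rot=[[0, -0.1745, 0], [0, -0.349, 0], [0, -0.5235, 0], [0, -0.698, 0], [0, -0.8725, 0]], translation=[[0, 0, 0], [0, 0, 0], [0, 0, 0], [0, 0, 0], [0, 0, 0]], claw=[1, 1, 1, 1, 1])

```text
clock: 38.5
eef_pos: [0.4453, -0.3159, 0.0217]
eef_rot: [-1.571, -0.0, -1.632]
contact_force: [-0.6, -1.0, -0.1]
opening: 0.0852
```

jog_arm(delta_rot=[[0, -0.1745, 0], [0, -0.349, 0], [0, -0.5235, 0], [0, -0.698, 0], [0, -0.8725, 0]], translation=[[0, 0, 0], [0, 0, 0], [0, 0, 0], [0, 0, 0], [0, 0, 0]], claw=[1, 1, 1, 1, 1])

```text
clock: 39.12
eef_pos: [0.4453, -0.3159, 0.0216]
eef_rot: [-1.571, -0.0, -0.76]
contact_force: [0.3, 0.2, -0.9]
opening: 0.0856
```

jog_arm(delta_rot=[[0, -0.1745, 0], [0, -0.349, 0], [0, -0.5235, 0], [0, -0.698, 0], [0, -0.8725, 0]], translation=[[0, 0, 0], [0, 0, 0], [0, 0, 0], [0, 0, 0], [0, 0, 0]], claw=[1, 1, 1, 1, 1])

```text
clock: 39.75
eef_pos: [0.4453, -0.3159, 0.0216]
eef_rot: [-1.571, -0.0, 0.113]
contact_force: [0.6, 0.2, 0.2]
opening: 0.0852
```

```bash
python3 - <<'E'
from h import *
o=r.get_obs(); print(o["opening"],o["contact_force"],o["ft_torque"]); go(.4456,-.3157,.0205,6)
c=camera("wrist"); top(c)
P=pts(c);Q=P[(c["depth"]>0)&(np.hypot(P[...,0]-.4456,P[...,1]+.3157)<.037)&(P[...,2]>.08)&(P[...,2]<.118)]; print(hexyaw(Q,0),np.round(cv2.minEnclosingCircle(Q[:,:2].astype(np.float32)),4) if 0 else Q.mean(0))
E
```

```text
0.08521835060512169 [0.6324491  0.15400907 0.21425087] [ 0.02432829 -0.02675143  0.00333328]
at [ 0.4453 -0.3159  0.0216] yaw 6.45 j6 -2.44 t 39.75
trans [0.3 1.1 0.1] rot [0.    0.008 0.   ]
top [0.0894 0.0903 0.0928 0.0944 0.1004]
(np.float64(31.0), np.float64(0.05474997425894237)) [ 0.43939031 -0.31486985  0.09186165]
```

jog_arm(delta_rot=[[0, 0.09, 0], [0, 0.09, 0], [0, 0.09, 0], [0, 0.09, 0], [0, 0.09, 0]], translation=[[0, 4, 0], [0, 4, 0], [0, 4, 0], [0, 4, 0], [0, 4, 0]], claw=[1, 0.3, 0.3, 0.3, 0.3])

```text
clock: 40.42
eef_pos: [0.4457, -0.3158, 0.0179]
eef_rot: [-1.571, -0.001, 0.016]
contact_force: [1.2, 1.6, 1.5]
opening: 0.0555
```

jog_arm(delta_rot=[[0, 0.16, 0], [0, 0.32, 0], [0, 0.48, 0], [0, 0.64, 0], [0, 0.8, 0]], translation=[[0, 1.3, 0], [0, 2.1, 0], [0, 2.9, 0], [0, 3.7, 0], [0, 4.5, 0]], claw=[0.3, 0.3, 0.3, 0.3, 0.3])

```text
clock: 41.05
eef_pos: [0.4454, -0.3171, 0.0143]
eef_rot: [-1.572, -0.002, -0.789]
contact_force: [-2.1, 0.9, 2.6]
opening: 0.0555
```

jog_arm(delta_rot=[[0, 0.16, 0], [0, 0.32, 0], [0, 0.48, 0], [0, 0.64, 0], [0, 0.8, 0]], translation=[[0, 0.8, 0], [0, 1.6, 0], [0, 2.4, 0], [0, 3.2, 0], [0, 4, 0]], claw=[0.3, 0.3, 0.3, 0.3, 0.3])

```text
clock: 41.68
eef_pos: [0.4456, -0.3174, 0.0104]
eef_rot: [-1.57, -0.003, -1.588]
contact_force: [-1.7, -1.9, 4.9]
opening: 0.0557
```

```bash
python3 - <<'E'
from h import *
o=r.get_obs(); print(o["opening"],o["contact_force"],o["ft_torque"]); go(.4456,-.3157,.0205,6)
c=camera("wrist"); top(c)
E
```

```text
0.05571324195182659 [-1.66546636 -1.88141008  4.89705122] [-0.14636902  0.38535977  0.03278233]
at [ 0.4456 -0.3174  0.0104] yaw -91.01 j6 -0.74 t 41.67
trans [ -1.7 -10.1  -0.1] rot [ 0.002 -1.693  0.003]
top [0.0815 0.0824 0.0854 0.0869 0.102 ]
```

jog_arm(delta_rot=[[0, 0.14, 0], [0, 0.28, 0], [0, 0.42, 0], [0, 0.56, 0], [0, 0.7, 0]], translation=[[0, 0.7, 0], [0, 1.4, 0], [0, 2.1, 0], [0, 2.6, 0], [0, 3, 0]], claw=[0.3, 0.3, 0.3, 0.3, 0.3])

```text
clock: 42.35
eef_pos: [0.4449, -0.3162, 0.0077]
eef_rot: [-1.572, -0.001, -2.285]
contact_force: [-5.4, 2.7, 11.8]
opening: 0.0558
```

```bash
python3 - <<'E'
from h import *
o=r.get_obs(); print(o["opening"],o["contact_force"],o["ft_torque"]); go(.4456,-.3157,.0205,6)
c=camera("wrist"); top(c)
E
```

```text
0.05579703996098689 [-5.36252196  2.73360441 11.80148505] [0.74113987 0.86094545 0.18646807]
at [ 0.4449 -0.3162  0.0077] yaw -130.93 j6 -0.04 t 42.35
trans [ -0.8 -12.8   0.2] rot [ 2.00e-03 -2.39e+00 -1.00e-03]
top [0.079  0.0799 0.0833 0.0847 0.116 ]
```

jog_arm(delta_rot=[[0, 0.13, 0], [0, 0.26, 0], [0, 0.39, 0], [0, 0.39, 0]], translation=[[0, 0.5, 0], [0, 0.5, 0], [0, 0.5, 0], [0, 0.5, 0]], claw=[0.3, 0.3, 0.3, 0.3])

```text
clock: 42.9
eef_pos: [0.4462, -0.3159, 0.0075]
eef_rot: [-1.57, 0.001, -2.672]
contact_force: [-3.6, 4.7, 10.5]
opening: 0.0556
```

jog_arm(delta_rot=[[0, 0, 0], [0, 0, 0], [0, 0, 0], [0, 0, 0]], translation=[[0, 0, 0], [0, 0, 0], [0, 0, 0], [0, 0, 0]], claw=[1, 1, 1, 1])

```text
clock: 43.4
eef_pos: [0.4451, -0.3157, 0.0053]
eef_rot: [-1.571, -0.0, -2.674]
contact_force: [-0.2, 0.1, 0.0]
opening: 0.0855
```

```bash
python3 - <<'E'
from h import *
c=camera("wrist"); top(c); P=pts(c);Q=P[(c["depth"]>0)&(np.hypot(P[...,0]-.4456,P[...,1]+.3157)<.04)&(P[...,2]>.074)&(P[...,2]<.09)]
print(Q.mean(0),cv2.minEnclosingCircle(Q[:,:2].astype(np.float32)),hexyaw(Q,0))
go(.473,.3840,.15,17)
E
```

```text
top [0.0788 0.0796 0.083  0.0851 0.1154]
[ 0.45266693 -0.31235676  0.08086211] ((0.44612282514572144, -0.315235435962677), 0.0326845683157444) (np.float64(56.0), np.float64(0.05447897371171965))
at [ 0.4452 -0.3157  0.0053] yaw -153.19 j6 0.35 t 43.45
trans [-340.5 -144.5 -612. ] rot [ 0.00e+00 -2.97e+00 -1.00e-03]
```

jog_arm(delta_rot=[[0, 0, 0], [0, 0, 0], [0, 0, 0], [0, 0, 0], [0, 0, 0]], translation=[[0, -20, 0], [0, -50, 0], [0, -80, 0], [0, -115, 0], [0, -145, 0]], claw=[1, 1, 1, 1, 1])

```text
clock: 44.08
eef_pos: [0.4458, -0.3162, 0.1539]
eef_rot: [-1.568, 0.001, -2.674]
contact_force: [0.6, -0.9, -0.4]
opening: 0.0853
```

jog_arm(delta_rot=[[0, 0, 0], [0, 0, 0], [0, 0, 0], [0, 0, 0], [0, 0, 0]], translation=[[-23, 0, -41], [-45, 0, -82], [-68, 0, -122], [-91, 0, -163], [-113, 0, -204]], claw=[1, 1, 1, 1, 1])

```text
clock: 44.7
eef_pos: [0.4545, -0.0815, 0.1524]
eef_rot: [-1.569, 0.002, -2.674]
contact_force: [1.2, -0.3, -0.3]
opening: 0.0851
```

jog_arm(delta_rot=[[0, 0, 0], [0, 0, 0], [0, 0, 0], [0, 0, 0], [0, 0, 0]], translation=[[-23, 0, -41], [-45, 0, -82], [-68, 0, -122], [-91, 0, -163], [-113, 0, -204]], claw=[1, 1, 1, 1, 1])

```text
clock: 45.32
eef_pos: [0.4634, 0.1519, 0.1525]
eef_rot: [-1.57, 0.003, -2.674]
contact_force: [-0.1, -0.5, 0.1]
opening: 0.0849
```

jog_arm(delta_rot=[[0, 0, 0], [0, 0, 0], [0, 0.09, 0], [0, 0.17, 0], [0, 0.17, 0]], translation=[[-29, 0, -51], [-57, 0, -102], [-86, 0, -153], [-113, 0, -204], [-113, 0, -204]], claw=[1, 1, 1, 1, 1])

```text
clock: 45.95
eef_pos: [0.4716, 0.3868, 0.1521]
eef_rot: [-1.572, 0.002, -2.839]
contact_force: [-0.3, -1.0, 1.1]
opening: 0.0855
```

```bash
python3 - <<'E'
from h import *
c=camera("wrist"); nuts(c,rnd=(.473,.384)); go(.473,.384,-.025,-163)
P=pts(c);Q=P[(c["depth"]>0)&(np.hypot(P[...,0]-.58,P[...,1]-.37)<.06)&(P[...,2]>.03)&(P[...,2]<.06)]
print("pot",len(Q),cv2.minEnclosingCircle(Q[:,:2].astype(np.float32)))
E
```

```text
rnd 2485 [0.4746 0.3862 0.0516] [0.4731 0.386 ] (np.float64(43.0), np.float64(0.05450230586562641))
at [0.4718 0.3849 0.1518] yaw -162.76 j6 1.83 t 46.0
trans [ -0.8 176.8   1.2] rot [-0.     0.004 -0.001]
pot 1747 ((0.5892809629440308, 0.37055012583732605), 0.05178304761648178)
```

jog_arm(delta_rot=[[0, 0, 0], [0, 0, 0], [0, 0, 0], [0, 0, 0], [0, 0, 0]], translation=[[-1, 40, 1], [-1, 80, 1], [-1, 120, 1], [-1, 155, 1], [-1, 176, 1]], claw=[1, 1, 1, 1, 1])

```text
clock: 46.62
eef_pos: [0.4727, 0.381, -0.0265]
eef_rot: [-1.57, -0.002, -2.845]
contact_force: [-0.1, -0.2, 0.2]
opening: 0.0852
```

jog_arm(delta_rot=[[0, 0, 0], [0, 0, 0], [0, 0, 0], [0, 0, 0], [0, 0, 0]], translation=[[0, 0, 0], [0, 0, 0], [0, 0, 0], [0, 0, 0], [0, 0, 0]], claw=[1, 0.3, 0.3, 0.3, 0.3], squeeze=40)

```text
clock: 47.25
eef_pos: [0.4749, 0.3838, -0.0229]
eef_rot: [-1.572, 0.004, -2.844]
contact_force: [-0.7, 0.5, 7.2]
opening: 0.0551
```

jog_arm(delta_rot=[[0, 0, 0], [0, 0, 0], [0, 0, 0], [0, 0, 0], [0, 0, 0]], translation=[[0, 0, 0], [0, -30, 0], [0, -60, 0], [0, -90, 0], [0, -125, 0]], claw=[0.3, 0.3, 0.3, 0.3, 0.3])

```text
clock: 47.88
eef_pos: [0.4723, 0.382, 0.0997]
eef_rot: [-1.57, -0.002, -2.844]
contact_force: [1.1, -0.3, -2.4]
opening: 0.0552
```

```bash
python3 - <<'E'
from h import *
o=r.get_obs(); print(o["opening"],o["contact_force"]); go(.589,-.0996,.1,-163)
E
```

```text
0.05515611153469685 [ 1.06046891 -0.33236286 -2.39060125]
at [0.4723 0.382  0.0997] yaw -162.93 j6 1.83 t 47.88
trans [2.980e+01 1.000e-01 4.947e+02] rot [-0.001  0.001  0.002]
```

jog_arm(delta_rot=[[0, 0, 0], [0, 0, 0], [0, 0, 0], [0, 0, 0], [0, 0, 0]], translation=[[3, 0, 48], [6, 0, 96], [9, 0, 144], [12, 0, 192], [15, 0, 240]], claw=[0.3, 0.3, 0.3, 0.3, 0.3])

```text
clock: 48.5
eef_pos: [0.529, 0.1472, 0.0994]
eef_rot: [-1.571, -0.0, -2.843]
contact_force: [0.2, -0.7, -2.3]
opening: 0.0555
```

jog_arm(delta_rot=[[0, 0, 0], [0, 0, 0], [0, 0, 0], [0, 0, 0], [0, 0, 0]], translation=[[3, 0, 52], [6, 0, 104], [9, 0, 156], [12, 0, 208], [14, 0, 254]], claw=[0.3, 0.3, 0.3, 0.3, 0.3])

```text
clock: 49.12
eef_pos: [0.5901, -0.0999, 0.0993]
eef_rot: [-1.571, -0.001, -2.844]
contact_force: [0.7, 0.3, -1.5]
opening: 0.0552
```

jog_arm(delta_rot=[[0, 0, 0], [0, 0, 0], [0, 0, 0], [0, 0, 0], [0, 0, 0]], translation=[[0, 0, 0], [0, 30, 0], [0, 60, 0], [0, 90, 0], [0, 90, 0]], claw=[0.3, 0.3, 0.3, 0.3, 0.3])

```text
clock: 49.75
eef_pos: [0.5871, -0.0963, 0.0062]
eef_rot: [-1.575, -0.006, -2.843]
contact_force: [-0.4, 0.9, -1.0]
opening: 0.0558
```

```bash
python3 - <<'E'
from h import *
o=r.get_obs(); print(o["opening"],o["contact_force"]); go(.589,-.0996,-.0175,-163)
E
```

```text
0.055794981305619336 [-0.43846967  0.90697213 -1.03262843]
at [ 0.5871 -0.0963  0.0062] yaw -162.88 j6 0.98 t 49.75
trans [-1.  23.7  3.8] rot [0.004 0.002 0.006]
```

jog_arm(delta_rot=[[0, 0, 0], [0, 0, 0], [0, 0, 0], [0, 0, 0], [0, 0, 0]], translation=[[0, 10, 0], [0, 20, 0], [0, 25, 0], [0, 26, 0], [0, 26, 0]], claw=[0.3, 0.3, 0.3, 0.3, 0.3])

```text
clock: 50.38
eef_pos: [0.5906, -0.0982, -0.0161]
eef_rot: [-1.571, 0.0, -2.844]
contact_force: [-0.4, -0.5, -2.3]
opening: 0.0553
```

jog_arm(delta_rot=[[0, 0, 0], [0, 0, 0], [0, 0, 0], [0, 0, 0]], translation=[[0, 0, 0], [0, 0, 0], [0, 0, 0], [0, 0, 0]], claw=[0.85, 0.85, 0.85, 0.85])

```text
clock: 50.88
eef_pos: [0.5905, -0.0982, -0.0162]
eef_rot: [-1.571, 0.0, -2.844]
contact_force: [-0.5, 0.1, 0.1]
opening: 0.0726
```

jog_arm(delta_rot=[[0, 0, 0], [0, 0, 0], [0, 0, 0], [0, 0, 0], [0, 0, 0]], translation=[[0, -20, 0], [0, -50, 0], [0, -85, 0], [0, -120, 0], [0, -160, 0]], claw=[0.85, 1, 1, 1, 1])

```text
clock: 51.5
eef_pos: [0.5903, -0.0981, 0.1461]
eef_rot: [-1.57, 0.001, -2.844]
contact_force: [-0.0, 0.4, -0.2]
opening: 0.0856
```

jog_arm(delta_rot=[[0, 0, 0], [0, 0, 0], [0, 0, 0], [0, 0, 0], [0, 0, 0]], translation=[[0, -20, -40], [0, -40, -80], [0, -60, -120], [0, -80, -160], [0, -100, -200]], claw=[1, 1, 1, 1, 1])

```text
clock: 52.12
eef_pos: [0.5312, 0.0942, 0.2461]
eef_rot: [-1.57, 0.002, -2.844]
contact_force: [-0.8, -0.0, 0.6]
opening: 0.0852
```

jog_arm(delta_rot=[[0, 0, 0], [0, 0, 0], [0, 0, 0], [0, 0, 0], [0, 0, 0]], translation=[[0, 0, -40], [0, 0, -80], [0, 0, -120], [0, 0, -120], [0, 0, -120]], claw=[1, 1, 1, 1, 1])

```text
clock: 52.75
eef_pos: [0.4967, 0.2075, 0.2447]
eef_rot: [-1.57, 0.001, -2.844]
contact_force: [-0.5, -0.1, 0.1]
opening: 0.0856
```

```bash
python3 - <<'E'
from h import *
c=camera("top"); cv2.imwrite("pics/top9.png",c["image"]); nuts(c,rnd=(.589,-.0996),tri=(.603,.071))
P=pts(c)
Q=P[(c["depth"]>0)&(np.hypot(P[...,0]-.4456,P[...,1]+.3157)<.04)&(P[...,2]>.07)&(P[...,2]<.095)]
print("bolt nut",len(Q),Q.mean(0),cv2.minEnclosingCircle(Q[:,:2].astype(np.float32)),np.median(Q[:,2]))
for n,q,zs in (("rnd",(.589,-.0996),(.044,.07)),("tri",(.603,.071),(.044,.07)),("cross",(.4456,-.3157),(.07,.09))):
    K=P[(c["depth"]>0)&(np.hypot(P[...,0]-q[0],P[...,1]-q[1])<.022)&(P[...,2]>zs[0])&(P[...,2]<zs[1])]
    print(n,np.linalg.lstsq(np.c_[K[:,:2]-q,np.ones(len(K))],K[:,2],rcond=None)[0].round(3))
for n,uv in dict(potA=(165,177),potB=(165,209),cyl=(234,288),cone=(346,286),prism=(412,276)).items():
    try: print(n,blob(c,uv,.02,.1,win=25)[1].round(3))
    except Exception as e: print(n,e)
E
```

```text
rnd 501 [ 0.5882 -0.098   0.058 ] [ 0.5891 -0.0984] (np.float64(43.0), np.float64(0.05476833806142616))
tri 502 [0.602  0.0703 0.0577] [0.6032 0.0708] (np.float64(59.00000000000001), np.float64(0.055141124204394494))
bolt nut 530 [ 0.44572491 -0.31377131  0.08138498] ((0.4465719759464264, -0.31581398844718933), 0.03189004212617874) 0.08121862465126538
rnd [ 0.035 -0.003  0.06 ]
tri [-0.    -0.001  0.059]
cross [ 0.003 -0.024  0.083]
potA [0. 0.]
potB [0. 0.]
cyl [0.377 0.2  ]
cone [ 0.374 -0.05 ]
prism [ 0.389 -0.196]
  return _methods._mean(a, axis=axis, dtype=dtype,
  ret = um.true_divide(
```

View pics/top9.png

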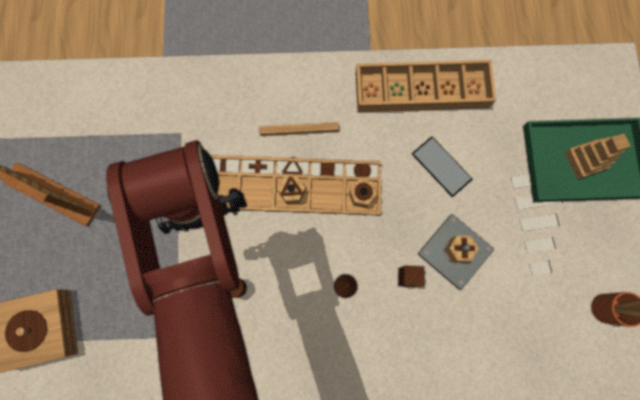

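```bash
python3 -c "
from h import *
print(workorder.close_job(), r.get_obs()['clock'])"
```

```text
the job is handed in; nothing more can be done
the job is handed in; nothing more can be done
```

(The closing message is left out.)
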